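# Put the spice jars away in the spice chest

### The arm

A 6-joint arm with a two-finger parallel gripper is mounted at the origin on a cart in front of the work surface, level with it; the furniture and walls round the work are solid. World frame = base frame: x ahead of the robot, y to its left, z up, the work surface at z = 0. Lengths are in m, angles in rad, forces in N, time in s.
With the tool pointing down it reaches from about 0.35 to 0.875 m from the base axis. Payload 4.2 kg.
Tool frame: the origin (TCP) lies midway between the tips of the shut fingers; the grasp point (between the pads) lies 19 mm behind it (env.hold_point_z is the distance from the TCP to the grasp point, in m); z points along the fingers, y is the direction in which the jaws open and shut (so a half turn about z gives the same grasp; the last joint's range is limited). The gripper opens to 87 mm and grips with 3 to 60 N. Pads are 19 mm wide; open, the fingers measure 117 mm over their backs; the gripper's body (75 mm by 190 mm) begins 51 mm behind the grasp point.
Start: joints at [-0.96, 0.385, 0.008, 0, -1.194, -0.259], TCP at [0.215, -0.587, 0.223] pointing down, gripper open.
Joint ranges: [-3.14, 3.14], [-1.21, 2.06], [-1.07, 1.41], [-3.16, 2.05], [-2.99, -0.16], [-3.1, 3.1]. Speed limits (rad/s): [2.79, 2.79, 3.14, 3.14, 3.14, 3.14].

### API

Orientations are given as a rotation vector (axis times angle).
In Python, from workcell import sensors, viewer, sign_off, env gives the robot as it stands. The module is installed in compiled form; this text tells all that it offers.
- The arm moves only by the tool jog_arm, never from a script. Its argument "motion" is a list of rows, each an object with "claw": the finger opening in m, from 0 to 0.087; "linear": the shift along the tool's x, y, z in m, a list of three; "roll": the turn about the tool's z in rad. A call has 1 to 10 rows; each row shifts and turns the commanded pose from where the row before left it, along the tool's axes as they then stand; what a row does not reach is not made up. A row lasts 1/8 s, in which the tool goes at most 62.5 mm and 10.7 degrees, less where a joint would pass 70% of its speed; a pose out of reach is approached as far as the arm can. A call with a gripper value outside its range is refused whole. The fingers move at their own pace and stop on an object; "newtons" is the grip in N (left out, the last holds). Time passes only in rows, so rows that do not move let the fingers close. It gives the time, the measured TCP pose, the force and the opening at its end, in the units of the state.
- sensors.get_obs(): the state, without advancing time (a new reading comes with each control period).
- viewer.read_camera(name): name is "side" or "top"; returns the picture (480x640x3 uint8, red, green, blue); there is no depth.
- viewer.get_calibration(name): a dict with "intrinsics" (3x3 intrinsics, pixels), "R" (3x3) and "t" (3): a world point X has camera coordinates R X + t. Camera axes: x right, y down, z forward; pixel columns grow to the right and rows downward; lengths in m; the calibration is good to about 2 mm. A picture is of the moment at which its call begins. get_calibration takes no time and is no camera call.
- sign_off(): hands the job in, once; it reports no verdict.
The state is a dict: "clock": time; "joints": joint angles; "joint_velocities": joint speeds; "joint_efforts": joint torques, N m; "tcp_pos": TCP position; "eef_rot": TCP orientation; "force": force on the tool from outside, world axes, zero at the start; "ft_torque": the same for the moment, N m; "gripper_width": finger opening in m.
Only numpy, scipy, OpenCV 4.12 (cv2) and the standard library are available. Lean on these libraries where they do the work, as an engineer would, in place of code of your own. Each camera call takes 0.05 s, during which the arm holds its last target. There are 200 camera calls.

### The job

Put two spices away: pull the chest's half-open drawer right out, lay the red-capped jar in its left cradle and the green-capped jar in its right cradle, each on its side with the foot at the low, right-hand end against the stop and the cap at the raised left end, then push the drawer fully shut. Leave the white-capped jar and the washing-up bottle standing where they are.

Things in the scene. Friction and masses are not known exactly. Their poses are not given: they have to be found in the camera images.
- chest: low open-fronted wooden spice chest, fixed, 210 mm deep (x), 304 mm wide (y), 124 mm high, with one drawer that slides out towards the robot. Origin: centre of its underside; x into the chest (away from the robot), y to its left, z up. Its front edge is at x = -105 mm; its roof spans z 112 to 124 mm.
- drawer (a joint): how far the drawer is out, m: 0 shut, 0.17 right out (end stop), along the chest's -x; starts about half open, moves with little friction (1.5 N). Its front panel is 300 mm wide, 12 mm thick and reaches from 11 to 67 mm above the worktop, its other walls to 50 mm.
- handle (a point): middle of the drawer's steel bar handle: a horizontal round bar, about 100 mm long along y, 42 mm above the worktop, 35 mm in front of the drawer's front face. Moves with the drawer; axes as the chest's.
- cradle_left (a point): left cradle in the drawer, for the red-capped jar: where the centre of the jar's foot lies when seated, foot against the stop plate at the cradle's right end. Moves with the drawer. Axes as the chest's (not tilted). The seated jar's axis, foot to cap, is (0, 0.966, 0.259) in them: across the drawer, rising 15 deg to the left.
- cradle_right (a point): the same for the right cradle (green-capped jar), 130 mm further right. Each cradle is two wooden V saddles (faces at 40 deg, 38 mm wide, 12 mm long) centred 17 and 86 mm from the foot along the jar's axis; between them it is open down to the drawer floor (z 16 mm). The cradles lie 65 mm behind the drawer's front panel and, drawer right out, 105 mm before the roof.
- red_jar: round spice jar, 46 mm across, 98 mm tall, red cap (its top 20 mm) above a narrower neck; the straight glass wall, where it holds without turning, ends 67 mm up; loose, 0.11 kg, starts upright. Origin: centre of its foot; z along its axis to the cap. Goes to the left cradle.
- green_jar: round spice jar, 41 (flats) to 47 mm across, 99 mm tall, green cap (its top 20 mm) above a narrower neck; the straight glass wall, where it holds without turning, ends 67 mm up; loose, 0.11 kg, starts upright. Origin: centre of its foot; z along its axis to the cap. Squarish with round corners. Goes to the right cradle.
- white_jar: round spice jar, 43 mm across, 100 mm tall, white cap (its top 20 mm) above a narrower neck; the straight glass wall, where it holds without turning, ends 67 mm up; loose, 0.11 kg, starts upright. Origin: centre of its foot; z along its axis to the cap. It is to be left standing where it is.
- dish_soap: washing-up liquid bottle with an orange cap, 49x81x226 mm, loose, standing by the sink; to be left alone. Origin: centre of its underside.
Not all that is in view belongs to the job. What is shaped like the red_jar but blue or purple is not meant.

How it is judged:
On the way, in this order (a step that is already met when the one before it is completed fails the run):
1. the drawer is pulled right out (at least 150 of its 170 mm) (value of joint drawer above 0.15 m), for 0.2 s.
2. one of the two jars lies in its own cradle, let go ((((x of red_jar in the frame of cradle_left between -0.01 and 0.01 m and y of red_jar in the frame of cradle_left between -0.012 and 0.025 m and z of red_jar in the frame of cradle_left between -0.012 and 0.012 m and angle between red_jar's own z axis and vertical between 1.16 and 1.45 rad and angle between the z axis of red_jar and the y axis of cradle_left, either way round below 0.4 rad) and linear speed of red_jar below 0.02 m/s and contact force between red_jar and the fingers below 0.05 N) or ((x of green_jar in the frame of cradle_right between -0.01 and 0.01 m and y of green_jar in the frame of cradle_right between -0.012 and 0.025 m and z of green_jar in the frame of cradle_right between -0.012 and 0.012 m and angle between green_jar's own z axis and vertical between 1.16 and 1.45 rad and angle between the z axis of green_jar and the y axis of cradle_right, either way round below 0.4 rad) and linear speed of green_jar below 0.02 m/s and contact force between green_jar and the fingers below 0.05 N))), for 0.2 s.
3. both jars lie in their cradles, let go (x of red_jar in the frame of cradle_left between -0.01 and 0.01 m and y of red_jar in the frame of cradle_left between -0.012 and 0.025 m and z of red_jar in the frame of cradle_left between -0.012 and 0.012 m and angle between red_jar's own z axis and vertical between 1.16 and 1.45 rad and angle between the z axis of red_jar and the y axis of cradle_left, either way round below 0.4 rad and linear speed of each of red_jar, green_jar below 0.02 m/s and contact force between each of red_jar, green_jar and the fingers below 0.05 N and x of green_jar in the frame of cradle_right between -0.01 and 0.01 m and y of green_jar in the frame of cradle_right between -0.012 and 0.025 m and z of green_jar in the frame of cradle_right between -0.012 and 0.012 m and angle between green_jar's own z axis and vertical between 1.16 and 1.45 rad and angle between the z axis of green_jar and the y axis of cradle_right, either way round below 0.4 rad), for 0.2 s.
4. the drawer is shut with both jars in their cradles (value of joint drawer below 0.012 m and x of red_jar in the frame of cradle_left between -0.01 and 0.01 m and y of red_jar in the frame of cradle_left between -0.012 and 0.025 m and z of red_jar in the frame of cradle_left between -0.012 and 0.012 m and angle between red_jar's own z axis and vertical between 1.16 and 1.45 rad and angle between the z axis of red_jar and the y axis of cradle_left, either way round below 0.4 rad and x of green_jar in the frame of cradle_right between -0.01 and 0.01 m and y of green_jar in the frame of cradle_right between -0.012 and 0.025 m and z of green_jar in the frame of cradle_right between -0.012 and 0.012 m and angle between green_jar's own z axis and vertical between 1.16 and 1.45 rad and angle between the z axis of green_jar and the y axis of cradle_right, either way round below 0.4 rad), for 0.2 s.
At the end, for the whole second after the job is handed in: Drawer shut (12 mm). Red jar at rest in left cradle, green in right: foot centre within x 10, y -12 to 25, z 12 mm of the cradle's point; axis 66 to 83 deg from vertical, within 23 deg of the drawer's width, cap left. White jar, bottle upright within 30 mm of start (all of step 4 and linear speed of each of red_jar, green_jar below 0.02 m/s and contact force between each of red_jar, green_jar and the fingers below 0.05 N and distance of each of white_jar, dish_soap from where it was at the start of the episode below 0.03 m and angle between each of white_jar, dish_soap's own z axis and vertical below 0.2 rad); the robot touches nothing.
It fails at once if the white-capped jar is knocked over or moved by 30 mm (distance of white_jar from where it was at the start of the episode above 0.03 m or angle between white_jar's own z axis and vertical above 0.4 rad).
It fails at once if the washing-up bottle is knocked over or moved by 30 mm (distance of dish_soap from where it was at the start of the episode above 0.03 m or angle between dish_soap's own z axis and vertical above 0.4 rad).
It also fails if it takes over 72 s, if anything falls off the work surface, if the arm or the gripper's body presses on something with over 40 N, if the wrist force passes 120 N, or if a joint passes its speed limit or range.

## Working session

There is one attempt and no reset: what is moved stays moved. The work goes in short steps, Python scripts to look and compute and a tool call to move; the robot and the scene stay as the last step left them, time stands still between calls to the robot, and variables do not carry over. Pictures are saved under pics/ and viewed, about 8 in all and at most 12, crops included, and the job is handed in when it is done.

Besides the shell and the picture viewer there is one more tool, called after "Request:" as name(argument=value, ...), one argument or row to a line, values as JSON. jog_arm: Moves the arm, as the interface text tells. Its arguments: {"type":"object","properties":{"motion":{"type":"array","items":{"type":"object","properties":{"claw":{"type":"number"},"linear":{"type":"array","items":{"type":"number"}},"roll":{"type":"number"}}}},"newtons":{"type":"number"}},"required":["motion"]}

```bash
mkdir -p pics
cat > h.py <<'E'
import numpy as np, cv2
from workcell import sensors, viewer, sign_off, env
from scipy.spatial.transform import Rotation as R
C={n:viewer.get_calibration(n) for n in("top","side")}
def ray(n,u,v):
    c=C[n];Rm=np.array(c["R"]);d=Rm.T@np.linalg.solve(np.array(c["intrinsics"]),[u,v,1.]);return -Rm.T@np.array(c["t"]),d
def plane(n,u,v,z):
    o,d=ray(n,u,v);return o+d*(z-o[2])/d[2]
def tri(a,b):
    (o1,d1),(o2,d2)=ray("top",*a),ray("side",*b)
    s=np.linalg.lstsq(np.c_[d1,-d2],o2-o1,rcond=None)[0];p,q=o1+d1*s[0],o2+d2*s[1];return (p+q)/2,np.linalg.norm(p-q)
def proj(n,X):
    c=C[n];p=np.array(c["intrinsics"])@(np.array(c["R"])@np.array(X)+np.array(c["t"]));return p[:2]/p[2]
def snap(n,f):
    im=viewer.read_camera(n)[...,::-1].copy();cv2.imwrite(f"pics/{f}.png",im);return im
E
python3 - <<'E'
from h import *
for n in C:
    snap(n,n+"0"); o,_=ray(n,320,240); print(n,o.round(3),plane(n,320,240,0).round(3))
s=sensors.get_obs();print(s["tcp_pos"],s["eef_rot"],R.from_rotvec(s["eef_rot"]).as_matrix().round(3),env.hold_point_z,s["clock"])
E
```

```text
top [0.401 0.082 1.328] [0.584 0.055 0.   ]
side [ 0.944 -0.337  1.089] [0.522 0.107 0.   ]
[ 0.21518979 -0.5862076   0.22157512] [ 5.49422945e-01 -3.09272854e+00 -3.02101288e-03] [[-0.939 -0.344 -0.001]
 [-0.344  0.939  0.002]
 [ 0.     0.002 -1.   ]] 0.0187 0.1
```

View pics/top0.png

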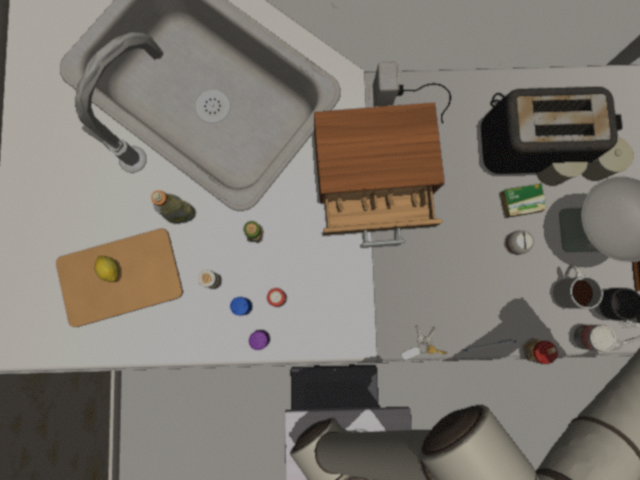

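View pics/side0.png

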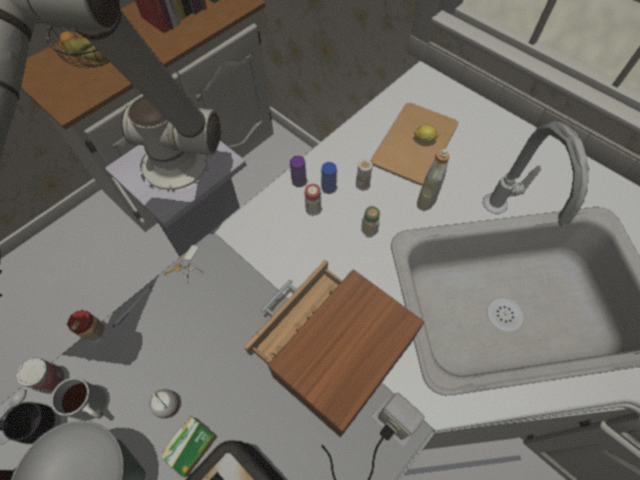

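Candidates for the red jar: cap at top (277,297), and another red-topped thing at top (545,352). Blue (240,306) and purple (259,340) are the decoys. I'll check in one enlarged crop and measure at the same time.

Run:
```python
from h import *
t=cv2.imread("pics/top0.png");s=cv2.imread("pics/side0.png")
a=cv2.resize(t[200:360,180:320],None,fx=2.8,fy=2.8,interpolation=3)   # 392x448
b=cv2.resize(s[145:245,285:395],None,fx=2.5,fy=2.5,interpolation=3)
c=cv2.resize(t[330:375,520:570],None,fx=4,fy=4,interpolation=3);d=cv2.resize(t[170:255,315:450],None,fx=2.9,fy=2.9,interpolation=3)
o=np.zeros((600,800,3),np.uint8);o[:448,:392]=a;o[:250,400:675]=b;o[255:255+d.shape[0],400:400+d.shape[1]]=d[:, :400];o[410+95:410+95+95,0:200]=c[:95] if 0 else c[40:135]
cv2.imwrite("pics/crop1.png",o)
for n,im,pts in(("top",t,dict(red=(277,297),red2=(545,352),green=(253,231),white=(208,279),blue=(240,306),soap=(160,198))),("side",s,dict(red=(313,190),green=(372,213),white=(364,166),blue=(329,175)))):
    hsv=cv2.cvtColor(im,cv2.COLOR_BGR2HSV)
    for k,(u,v) in pts.items():
        p=plane(n,u,v,.226 if k=="soap" else .098); print(n,k,p.round(3),hsv[v,u])
# chest roof corners, approx
for u,v in((316,112),(434,104),(318,193),(441,187)): print(plane("top",u,v,.124).round(3))
for u,v in((324,233),(439,223)): print("panel",plane("top",u,v,.067).round(3))
for u,v in((363,243),(402,240)): print("bar",plane("top",u,v,.042).round(3))
```

```text
top red [0.435 0.165 0.098] [ 21  37 167]
top red2 [ 0.288 -0.467  0.098] [  1 193  66]
top green [0.597 0.221 0.098] [ 17 113 147]
top white [0.483 0.331 0.098] [ 17 113 162]
top blue [0.416 0.254 0.098] [110 169 155]
top soap [0.656 0.411 0.226] [ 21  66 139]
side red [0.438 0.17  0.098] [ 23  33 179]
side green [0.606 0.223 0.098] [ 18  84 148]
side white [0.487 0.33  0.098] [ 18  84 149]
side blue [0.436 0.238 0.098] [115  68  82]
[0.887 0.058 0.124]
[ 0.899 -0.235  0.124]
[0.682 0.059 0.124]
[ 0.688 -0.239  0.124]
panel [0.592 0.046 0.067]
panel [ 0.609 -0.244  0.067]
bar [ 0.567 -0.053  0.042]
bar [ 0.572 -0.153  0.042]
```

View pics/crop1.png

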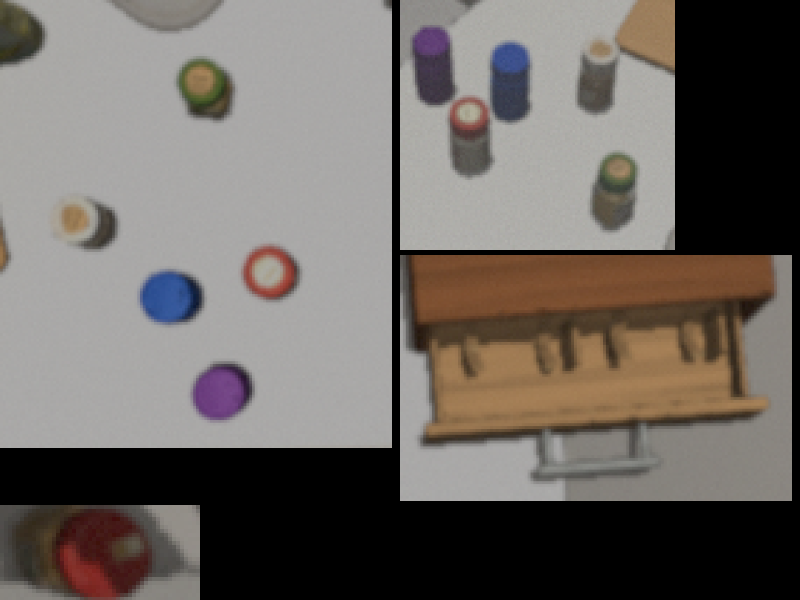

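The red jar is the one at top (277,297): glass body, red cap with a cream top, same family as the green jar (253,231) and the white jar (208,279). The item at (545,352) is a larger, darker jar off to the side. Drawer yaw is about 2.6°, with the handle near (0.57,-0.103). First I turn the jaws along the chest's x, then go above the handle.

Request:
jog_arm(
  motion=[
    {"roll":-0.181,"claw":0.03},
    {"roll":-0.181,"claw":0.03},
    {"roll":-0.181,"claw":0.03},
    {"roll":-0.181,"claw":0.03},
    {"roll":-0.181,"claw":0.03},
    {"roll":-0.181,"claw":0.03},
    {"roll":-0.181,"claw":0.03},
  ],
)

```text
schema error: expected keys claw, linear, roll
```

Request:
jog_arm(
  motion=[
    {"linear":[-0.0467,-0.0376,0]},
    {"linear":[-0.0467,-0.0376,0]},
    {"linear":[-0.0467,-0.0376,0]},
    {"linear":[-0.0467,-0.0376,0]},
    {"linear":[-0.0467,-0.0376,0]},
    {"linear":[-0.0467,-0.0376,0]},
    {"linear":[-0.0467,-0.0376,0]},
    {"linear":[-0.0467,-0.0376,0]},
    {"linear":[-0.0467,-0.0376,0]},
    {"linear":[-0.0467,-0.0376,0]},
  ],
)

```text
schema error: expected keys claw, linear, roll
```

```bash
cat >> h.py <<'E'
def go(*targets,yaw=182.6):
    s=sensors.get_obs();M=R.from_rotvec(s["eef_rot"]).as_matrix();p=np.array(s["tcp_pos"])
    ty=np.degrees(np.arctan2(M[1,1],M[0,1]))%360
    print("t",round(s["clock"],2),"tcp",p.round(4),"tooly",round(ty,1),"tilt z",M[:,2].round(3),"w",round(s["gripper_width"],4),"F",np.round(s["force"],1),"j6",round(s["joints"][5],2))
    for t in targets: print(t,"shift tool",(M.T@(np.array(t)-p)).round(4))
E
python3 -c "
from h import *
go((.5695,-.103,.15))"
```

```text
t 0.1 tcp [ 0.2152 -0.5862  0.2216] tooly 110.1 tilt z [-0.001  0.002 -1.   ] w 0.087 F [ 0.5 -0.6  0.1] j6 -0.26
(0.5695, -0.103, 0.15) shift tool [-0.4991  0.3315  0.0722]
```

All three keys are needed in every row.

Request:
jog_arm(
  motion=[
    {"claw":0.03,"linear":[0,0,0],"roll":-0.181},
    {"claw":0.03,"linear":[0,0,0],"roll":-0.181},
    {"claw":0.03,"linear":[0,0,0],"roll":-0.181},
    {"claw":0.03,"linear":[0,0,0],"roll":-0.181},
    {"claw":0.03,"linear":[0,0,0],"roll":-0.181},
    {"claw":0.03,"linear":[0,0,0],"roll":-0.181},
    {"claw":0.03,"linear":[0,0,0],"roll":-0.181},
  ],
)

```text
clock: 0.98
tcp_pos: [0.2153, -0.5864, 0.2219]
eef_rot: [-2.28, 2.16, 0.002]
force: [-0.4, -0.1, 0.2]
gripper_width: 0.0315
```

Request:
jog_arm(
  motion=[
    {"claw":0.03,"linear":[-0.0467,-0.0376,0],"roll":0},
    {"claw":0.03,"linear":[-0.0467,-0.0376,0],"roll":0},
    {"claw":0.03,"linear":[-0.0467,-0.0376,0],"roll":0},
    {"claw":0.03,"linear":[-0.0467,-0.0376,0],"roll":0},
    {"claw":0.03,"linear":[-0.0467,-0.0376,0],"roll":0},
    {"claw":0.03,"linear":[-0.0467,-0.0376,0],"roll":0},
    {"claw":0.03,"linear":[-0.0467,-0.0376,0],"roll":0},
    {"claw":0.03,"linear":[-0.0467,-0.0376,0],"roll":0},
    {"claw":0.03,"linear":[-0.0467,-0.0376,0],"roll":0},
    {"claw":0.03,"linear":[-0.0467,-0.0376,0],"roll":0},
  ],
)

```text
clock: 2.22
tcp_pos: [0.5692, -0.1003, 0.2223]
eef_rot: [2.274, -2.167, -0.001]
force: [-0.2, -0.2, -0.1]
gripper_width: 0.03
```

```bash
python3 -c "
from h import *
go((.5695,-.103,.15),(.5695,-.103,.028))"
```

```text
t 2.23 tcp [ 0.5692 -0.1003  0.2223] tooly 182.8 tilt z [-0.001 -0.    -1.   ] w 0.03 F [-0.2 -0.2 -0.1] j6 -0.06
(0.5695, -0.103, 0.15) shift tool [ 0.0027 -0.0002  0.0723]
(0.5695, -0.103, 0.028) shift tool [ 0.0027 -0.0003  0.1943]
```

Request:
jog_arm(
  motion=[
    {"claw":0.03,"linear":[0.0027,0,0.05],"roll":0},
    {"claw":0.03,"linear":[0,0,0.05],"roll":0},
    {"claw":0.03,"linear":[0,0,0.035],"roll":0},
    {"claw":0.03,"linear":[0,0,0.03],"roll":0},
    {"claw":0.03,"linear":[0,0,0.025],"roll":0},
    {"claw":0.0,"linear":[0,0,0],"roll":0},
    {"claw":0.0,"linear":[0,0,0],"roll":0},
  ],
  newtons=20,
)

```text
clock: 3.1
tcp_pos: [0.5694, -0.1049, 0.0333]
eef_rot: [-2.274, 2.167, -0.002]
force: [-0.1, 0.2, 0.1]
gripper_width: 0.0171
```

Request:
jog_arm(
  motion=[
    {"claw":0.0,"linear":[0,0,0],"roll":0},
    {"claw":0.0,"linear":[0,0.008,0],"roll":0},
    {"claw":0.0,"linear":[0,0.015,0],"roll":0},
    {"claw":0.0,"linear":[0,0.02,0],"roll":0},
    {"claw":0.0,"linear":[0,0.02,0],"roll":0},
    {"claw":0.0,"linear":[0,0.01,0],"roll":0},
    {"claw":0.0,"linear":[0,0.006,0],"roll":0},
    {"claw":0.0,"linear":[0,0.004,0],"roll":0},
    {"claw":0.0,"linear":[0,0,0],"roll":0},
  ],
)

```text
clock: 4.22
tcp_pos: [0.4861, -0.1091, 0.0333]
eef_rot: [-2.275, 2.167, -0.001]
force: [-0.7, -2.0, 7.1]
gripper_width: 0.0103
```

Request:
jog_arm(
  motion=[
    {"claw":0.0,"linear":[0,0.003,0],"roll":0},
    {"claw":0.0,"linear":[0,0.003,0],"roll":0},
    {"claw":0.0,"linear":[0,0.003,0],"roll":0},
    {"claw":0.0,"linear":[0,0,0],"roll":0},
  ],
)

```text
clock: 4.72
tcp_pos: [0.4777, -0.1095, 0.0333]
eef_rot: [-2.274, 2.166, -0.002]
force: [0.7, -4.7, 6.5]
gripper_width: 0.0106
```

Request:
jog_arm(
  motion=[
    {"claw":0.0,"linear":[0,0.004,0],"roll":0},
    {"claw":0.0,"linear":[0,0.003,0],"roll":0},
    {"claw":0.0,"linear":[0,0.003,0],"roll":0},
    {"claw":0.0,"linear":[0,0,0],"roll":0},
  ],
)

```text
clock: 5.22
tcp_pos: [0.4711, -0.1099, 0.0334]
eef_rot: [-2.271, 2.162, -0.01]
force: [6.9, -5.8, -0.8]
gripper_width: 0.01
```

Request:
jog_arm(
  motion=[
    {"claw":0.032,"linear":[0,-0.002,0],"roll":0},
    {"claw":0.032,"linear":[0,0,0],"roll":0},
    {"claw":0.032,"linear":[0,0,-0.04],"roll":0},
    {"claw":0.032,"linear":[0,0,-0.05],"roll":0},
    {"claw":0.07,"linear":[0,0,-0.05],"roll":0},
    {"claw":0.07,"linear":[-0.0557,0.0043,-0.05],"roll":0},
    {"claw":0.07,"linear":[-0.0557,0.0043,0],"roll":0},
    {"claw":0.07,"linear":[-0.0557,0.0043,0],"roll":0},
    {"claw":0.07,"linear":[-0.0557,0.0043,0],"roll":0},
    {"claw":0.07,"linear":[-0.0557,0.0043,0],"roll":0},
  ],
)

```text
clock: 6.48
tcp_pos: [0.4332, 0.1595, 0.2135]
eef_rot: [2.272, -2.166, -0.002]
force: [1.8, 0.3, 0.8]
gripper_width: 0.0695
```

Run:
```python
from h import *
t=snap("top","top1");s=snap("side","side1")
go((.436,.167,.069))
a=cv2.resize(t[170:310,220:460],None,fx=2.5,fy=2.5,interpolation=3) #600x350
b=cv2.resize(s[150:390,200:440],None,fx=1.0,fy=1.0)
o=np.zeros((600,800,3),np.uint8);o[:350,:600]=a;o[355:595,:240]=b
c=cv2.resize(s[230:350,220:400],None,fx=2,fy=2,interpolation=3);o[355:595,250:610]=c
cv2.imwrite("pics/crop2.png",o)
```

```text
t 6.58 tcp [0.4336 0.1619 0.2134] tooly 183.1 tilt z [-0.002 -0.    -1.   ] w 0.0698 F [-0.2 -0.3  0.8] j6 -0.65
(0.436, 0.167, 0.069) shift tool [-0.005  -0.003   0.1444]
```

View pics/crop2.png

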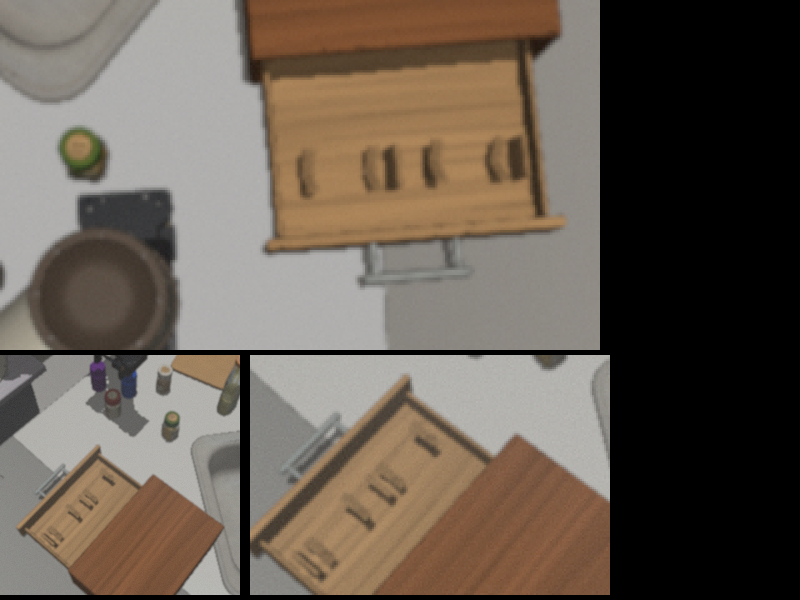

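Run:
```python
from h import *
P=lambda u,v:(220+u/2.5,170+v/2.5); S=lambda u,v:(220+(u-250)/2,230+(v-355)/2)
for k,c,z in(("barL",(362,281),.042),("barR",(470,271),.042),("panL",(267,247),.067),("panR",(565,223),.067),("roofL",(248,53),.124),("roofR",(559,37),.124),
 ("LH",(307,172),.045),("LL",(373,168),.045),("Lstop",(391,168),.045),("RH",(432,161),.045),("RL",(496,159),.045),("Rstop",(516,158),.045),("wallR_back",(534,60),.05),("wallR_front",(545,214),.05),("wallL_back",(267,75),.05),("wallL_front",(277,238),.05),("green",(80,147),.099)):
    print(k,plane("top",*P(*c),z).round(4))
for n,a,b in(("LH",(307,172),(427,440)),("RH",(432,161),(360,512)),("L pair",(382,168),(388,482)),("R pair",(506,158),(316,558))):
    X,e=tri(P(*a),S(*b));print(n,X.round(4),round(e,4))
```

```text
barL [ 0.4668 -0.0536  0.042 ]
barR [ 0.4738 -0.163   0.042 ]
panL [0.5018 0.042  0.067 ]
panR [ 0.5175 -0.2554  0.067 ]
roofL [0.6859 0.0561 0.124 ]
roofR [ 0.6934 -0.246   0.124 ]
LH [ 0.579  -0.0019  0.045 ]
LL [ 0.5812 -0.0693  0.045 ]
Lstop [ 0.5807 -0.0877  0.045 ]
RH [ 0.5867 -0.1298  0.045 ]
RL [ 0.587  -0.1952  0.045 ]
Rstop [ 0.5874 -0.2156  0.045 ]
wallR_back [ 0.6879 -0.239   0.05  ]
wallR_front [ 0.5287 -0.2404  0.05  ]
wallL_back [0.6799 0.0357 0.05  ]
wallL_front [0.512 0.031 0.05 ]
green [0.6024 0.2228 0.099 ]
LH [ 0.5808 -0.0014  0.0378] 0.0025
RH [ 0.5882 -0.1305  0.0375] 0.0013
L pair [ 0.5836 -0.0782  0.0348] 0.004
R pair [ 0.5898 -0.2079  0.0324] 0.0008
```

The drawer is right out (handle bar at x≈0.467–0.474). Saddles are at crop (307,172), (373,168), (432,161) and (496,159), and the stops at (391,168) and (516,158). That puts the left foot point at about (0.583,-0.085) and the right at about (0.590,-0.214).

The tool always points down. So I'll grip each jar by its cap so that it can swing, tip it over the drawer's right wall, tighten the grip and lay it down. Red first.

Request:
jog_arm(
  motion=[
    {"claw":0.07,"linear":[-0.005,-0.003,0.03],"roll":0},
    {"claw":0.07,"linear":[0,0,0.04],"roll":0},
    {"claw":0.07,"linear":[0,0,0.04],"roll":0},
    {"claw":0.07,"linear":[0,0,0.022],"roll":0},
    {"claw":0.07,"linear":[0,0,0.011],"roll":0},
    {"claw":0.03,"linear":[0,0,0],"roll":0},
    {"claw":0.03,"linear":[0,0,0],"roll":0},
    {"claw":0.03,"linear":[0,0,0],"roll":0},
  ],
  newtons=15,
)

```text
clock: 7.58
tcp_pos: [0.4382, 0.1637, 0.0721]
eef_rot: [-2.273, 2.166, -0.0]
force: [-1.3, -0.1, 0.8]
gripper_width: 0.0475
```

```bash
python3 -c "
from h import *
go((.436,.167,.069))"
```

```text
t 7.58 tcp [0.4382 0.1637 0.0721] tooly 182.8 tilt z [ 0.001  0.001 -1.   ] w 0.0475 F [-1.3 -0.1  0.8] j6 -0.66
(0.436, 0.167, 0.069) shift tool [-0.0034  0.0021  0.0031]
```

Request:
jog_arm(
  motion=[
    {"claw":0.03,"linear":[0,0,-0.01],"roll":0},
    {"claw":0.03,"linear":[0,0,-0.03],"roll":0},
    {"claw":0.03,"linear":[0,0,-0.04],"roll":0},
    {"claw":0.03,"linear":[0,0,-0.04],"roll":0},
    {"claw":0.03,"linear":[0.02,-0.006,0],"roll":0},
    {"claw":0.03,"linear":[0.045,-0.0135,0],"roll":0},
    {"claw":0.03,"linear":[0.045,-0.0135,0],"roll":0},
    {"claw":0.03,"linear":[0.045,-0.0135,0],"roll":0},
    {"claw":0.03,"linear":[0.045,-0.0135,0],"roll":0},
    {"claw":0.03,"linear":[0.045,-0.0135,0],"roll":0},
  ],
  newtons=30,
)

```text
clock: 8.82
tcp_pos: [0.5232, -0.0793, 0.1921]
eef_rot: [-2.274, 2.167, -0.001]
force: [0.7, 0.9, -0.9]
gripper_width: 0.0443
```

Request:
jog_arm(
  motion=[
    {"claw":0.03,"linear":[0.045,-0.0135,0],"roll":0},
    {"claw":0.03,"linear":[0.045,-0.0135,0],"roll":0},
    {"claw":0.03,"linear":[0.045,-0.0135,0],"roll":0},
    {"claw":0.03,"linear":[0.045,-0.0135,0],"roll":0},
    {"claw":0.03,"linear":[0.028,-0.0065,0],"roll":0},
    {"claw":0.03,"linear":[0,0,0],"roll":0},
  ],
)

```text
clock: 9.57
tcp_pos: [0.5932, -0.2845, 0.191]
eef_rot: [2.271, -2.171, -0.001]
force: [-0.6, 0.9, -1.9]
gripper_width: 0.0444
```

Run:
```python
from h import *
t=snap("top","top2");s=snap("side","side2")
go((.594,-.282,.103))
o=np.zeros((600,800,3),np.uint8)
o[:400,:400]=cv2.resize(t[160:300,320:460],(400,400),interpolation=3);o[:400,400:]=cv2.resize(s[250:410,180:340],(400,400),interpolation=3)
cv2.imwrite("pics/crop3.png",o)
```

```text
t 9.68 tcp [ 0.593  -0.2825  0.1913] tooly 182.7 tilt z [-0.     0.001 -1.   ] w 0.0442 F [-0.1 -0.5 -0.4] j6 0.25
(0.594, -0.282, 0.103) shift tool [-0.0004 -0.0011  0.0883]
```

View pics/crop3.png

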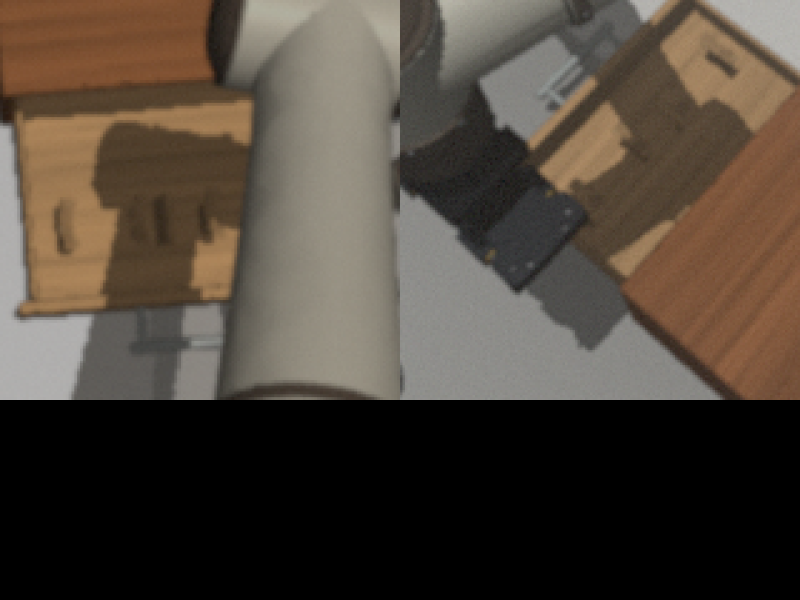

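The view is blocked by the arm, but the claw at 44 mm shows the cap is held. I lower the jar beside the right wall, then swing it slowly over the wall's top with a light grip.

Request:
jog_arm(
  motion=[
    {"claw":0.03,"linear":[0,0,0.03],"roll":0},
    {"claw":0.03,"linear":[0,0,0.03],"roll":0},
    {"claw":0.03,"linear":[0,0,0.02],"roll":0},
    {"claw":0.03,"linear":[0,0,0.007],"roll":0},
    {"claw":0.03,"linear":[-0.008,0,0],"roll":0},
    {"claw":0.03,"linear":[-0.0085,0,0],"roll":0},
    {"claw":0.03,"linear":[-0.01,0,-0.0022],"roll":0},
    {"claw":0.03,"linear":[-0.0097,0,-0.0013],"roll":0},
  ],
  newtons=10,
)

```text
clock: 10.68
tcp_pos: [0.5919, -0.2458, 0.1086]
eef_rot: [-2.274, 2.167, -0.002]
force: [0.1, -1.0, -1.6]
gripper_width: 0.0448
```

Request:
jog_arm(
  motion=[
    {"claw":0.03,"linear":[-0.01,0,0.0005],"roll":0},
    {"claw":0.03,"linear":[-0.0099,0,0.0013],"roll":0},
    {"claw":0.03,"linear":[0,0,0],"roll":0},
  ],
)

```text
clock: 11.05
tcp_pos: [0.5909, -0.2258, 0.106]
eef_rot: [-2.275, 2.166, -0.0]
force: [-0.2, -0.8, -1.6]
gripper_width: 0.0447
```

Run:
```python
from h import *
t=snap("top","top3");s=snap("side","side3")
go()
o=np.zeros((480,800,3),np.uint8)
o[:400,:400]=cv2.resize(t[160:300,320:460],(400,400),interpolation=3);o[:400,400:]=cv2.resize(s[270:370,200:300],(400,400),interpolation=3)
cv2.imwrite("pics/crop4.png",o)
```

```text
t 11.15 tcp [ 0.5909 -0.2264  0.1059] tooly 182.8 tilt z [ 0.  0. -1.] w 0.0448 F [ 0.8 -0.5 -0.6] j6 0.16
```

View pics/crop4.png

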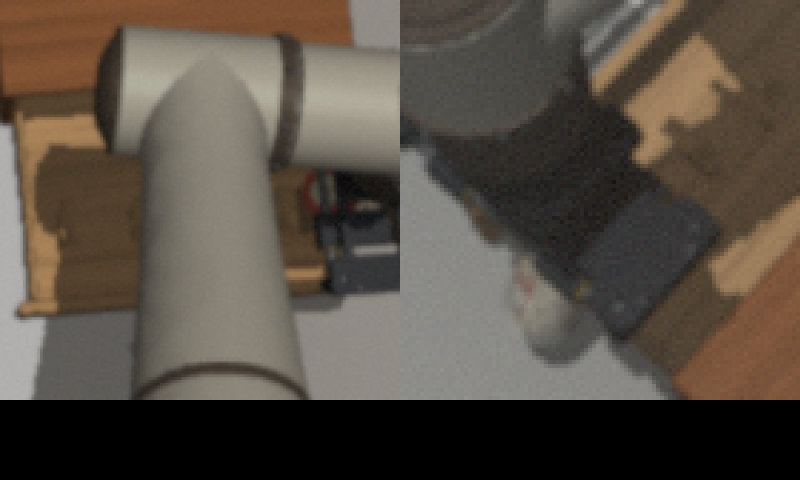

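The side crop shows the jar's foot at about (545,330) swinging out to the right while the cap moves left, so the tipping works. I continue.

Request:
jog_arm(
  motion=[
    {"claw":0.03,"linear":[-0.0094,0,0.0028],"roll":0},
    {"claw":0.03,"linear":[-0.0093,0,0.004],"roll":0},
    {"claw":0.03,"linear":[-0.0085,0,0.0052],"roll":0},
    {"claw":0.03,"linear":[-0.0079,0,0.0063],"roll":0},
    {"claw":0.03,"linear":[-0.0068,0,0.0073],"roll":0},
    {"claw":0.03,"linear":[-0.006,0,0.008],"roll":0},
    {"claw":0.03,"linear":[0,0,0],"roll":0},
  ],
)

```text
clock: 12.02
tcp_pos: [0.5882, -0.1781, 0.0716]
eef_rot: [2.274, -2.166, -0.002]
force: [-0.4, 0.1, 0.3]
gripper_width: 0.0446
```

Request:
jog_arm(
  motion=[
    {"claw":0.03,"linear":[0,0,0],"roll":0},
    {"claw":0.03,"linear":[0,0,0],"roll":0},
    {"claw":0.03,"linear":[0,0,-0.01],"roll":0},
    {"claw":0.03,"linear":[0,0,-0.03],"roll":0},
    {"claw":0.03,"linear":[0,0,-0.03],"roll":0},
    {"claw":0.03,"linear":[0,0,0],"roll":0},
  ],
  newtons=45,
)

```text
clock: 12.78
tcp_pos: [0.5905, -0.1792, 0.146]
eef_rot: [-2.271, 2.164, -0.009]
force: [0.9, -0.9, -1.7]
gripper_width: 0.0439
```

Run:
```python
from h import *
t=snap("top","top4");s=snap("side","side4")
go()
o=np.zeros((480,800,3),np.uint8)
o[:400,:400]=cv2.resize(t[160:300,330:470],(400,400),interpolation=3);o[:400,400:]=cv2.resize(s[250:370,200:320],(400,400),interpolation=3)
cv2.imwrite("pics/crop5.png",o)
```

```text
t 12.88 tcp [ 0.588  -0.1787  0.1423] tooly 182.7 tilt z [ 0.     0.001 -1.   ] w 0.0439 F [-1.6  0.4 -2.4] j6 0.08
```

View pics/crop5.png

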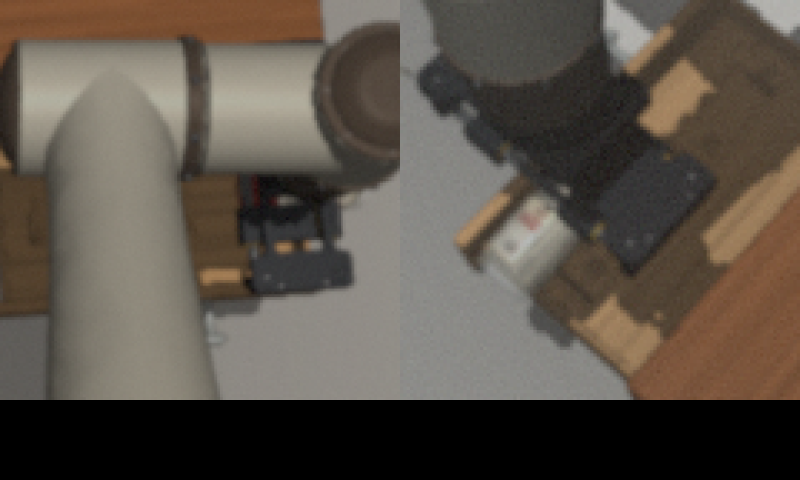

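Held on its side (side crop: body from about (480,260) to the fingers). I carry it over the left cradle and lower it.

Request:
jog_arm(
  motion=[
    {"claw":0.03,"linear":[-0.02,0,0],"roll":0},
    {"claw":0.03,"linear":[-0.04,0,0],"roll":0},
    {"claw":0.03,"linear":[-0.04,0,0],"roll":0},
    {"claw":0.03,"linear":[-0.04,-0.001,0],"roll":0},
    {"claw":0.03,"linear":[-0.03,0,0],"roll":0},
    {"claw":0.03,"linear":[-0.016,0,0],"roll":0},
    {"claw":0.03,"linear":[0,0,0],"roll":0},
    {"claw":0.03,"linear":[0,0,0.03],"roll":0},
    {"claw":0.03,"linear":[0,0,0.03],"roll":0},
    {"claw":0.03,"linear":[0,0,0.015],"roll":0},
  ],
)

```text
clock: 14.12
tcp_pos: [0.5795, 0.0059, 0.0658]
eef_rot: [2.271, -2.167, -0.003]
force: [-10.8, 10.7, 34.0]
gripper_width: 0.044
```

```bash
python3 -c "
from h import *
go((.580,.007,.05))"
```

```text
t 14.12 tcp [0.5795 0.0059 0.0658] tooly 182.7 tilt z [-0.003 -0.001 -1.   ] w 0.044 F [-10.8  10.7  34. ] j6 -0.24
(0.58, 0.007, 0.05) shift tool [-0.0011 -0.0006  0.0158]
```

Request:
jog_arm(
  motion=[
    {"claw":0.03,"linear":[0,0,-0.004],"roll":0},
    {"claw":0.03,"linear":[0,0,0],"roll":0},
  ],
)

```text
clock: 14.38
tcp_pos: [0.5813, 0.0068, 0.0723]
eef_rot: [-2.273, 2.167, -0.002]
force: [-0.2, -0.3, -1.2]
gripper_width: 0.044
```

Run:
```python
from h import *
t=snap("top","top5");s=snap("side","side5")
go()
o=np.zeros((400,800,3),np.uint8)
o[:400,:400]=cv2.resize(t[180:280,310:410],(400,400),interpolation=3);o[:400,400:]=cv2.resize(s[240:320,250:330],(400,400),interpolation=3)
cv2.imwrite("pics/crop6.png",o)
```

```text
t 14.47 tcp [0.5809 0.0069 0.0721] tooly 182.7 tilt z [ 0.001  0.    -1.   ] w 0.0439 F [ 0.6  0.1 -1.4] j6 -0.24
```

View pics/crop6.png

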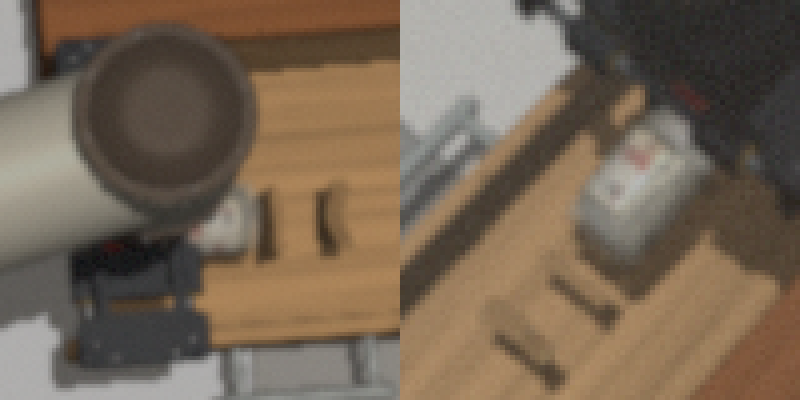

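Run:
```python
from h import *
for a,b in(((372,235.5),(290,287)),((372,235.5),(288,284)),((371,236),(292,290))):
    print(tri(a,b))
P=np.array([.5809,.0069,.091])
# predicted foot-centre pixels for tilts
for th in(45,55,65,75,85):
    a=np.radians(th);ax=np.array([-.05*np.sin(a),np.sin(a),np.cos(a)]);n=np.array([-.05*np.cos(a),np.cos(a),-np.sin(a)])
    f=P-.091*ax
    print(th,[proj(k,X).round(1).tolist() for k in("top","side") for X in(f,f-.023*n,f+.023*n)])
```

```text
(array([ 0.58367671, -0.07215429,  0.06665306]), np.float64(0.004642509089345194))
(array([ 0.58045647, -0.07194442,  0.08072559]), np.float64(0.0007528964800096929))
(array([ 0.58595738, -0.07079585,  0.04819626]), np.float64(0.0073245506074985445))
45 [[363.8, 237.2], [370.8, 235.8], [356.9, 238.6], [294.2, 289.5], [289.6, 291.5], [298.6, 287.5]]
55 [[368.2, 236.2], [374.2, 234.8], [362.3, 237.7], [291.3, 290.5], [287.3, 291.3], [295.1, 289.7]]
65 [[371.9, 235.2], [376.8, 233.7], [367.2, 236.7], [288.9, 290.6], [285.7, 290.1], [291.9, 291.1]]
75 [[374.8, 234.2], [378.3, 232.7], [371.4, 235.6], [287.0, 289.8], [284.8, 288.0], [289.2, 291.6]]
85 [[376.7, 233.2], [378.7, 231.7], [374.7, 234.6], [285.8, 288.1], [284.6, 285.0], [287.0, 291.2]]
```

Run:
```python
from h import *
for P,nm in((np.array([.588,-.1787,.161]),4),(np.array([.5809,.0069,.091]),5)):
  im=cv2.imread(f"pics/side{nm}.png");it=cv2.imread(f"pics/top{nm}.png")
  outs=[]
  for th in(50,60,75):
    a=np.radians(th);ax=np.array([-.05*np.sin(a),np.sin(a),np.cos(a)]);n=np.array([-.05*np.cos(a),np.cos(a),-np.sin(a)]);f=P-.09*ax
    for k,src in(("side",im),("top",it)):
      q=cv2.resize(src,None,fx=4,fy=4,interpolation=3)
      x=np.array([1,.05,0]);circ=[f+.023*(np.cos(t)*x+np.sin(t)*n) for t in np.linspace(0,6.28,25)]
      cv2.polylines(q,[np.int32([proj(k,c)*4 for c in circ])],True,(0,255,0),1)
      for sg in(-1,1):cv2.line(q,*[tuple(int(v) for v in proj(k,c)*4) for c in(f+sg*.023*n,f+.067*ax+sg*.023*n)],(255,0,255),1)
      c=(proj(k,f)*4).astype(int);outs.append(q[c[1]-100:c[1]+100,c[0]-130:c[0]+130])
  a=np.hstack(outs[0::2]),np.hstack(outs[1::2]);globals()[f"r{nm}"]=np.vstack(a)
cv2.imwrite("pics/crop7.png",cv2.resize(np.vstack([r4[:200],r5]),(780,600)))
```

```text
(no output)
```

View pics/crop7.png

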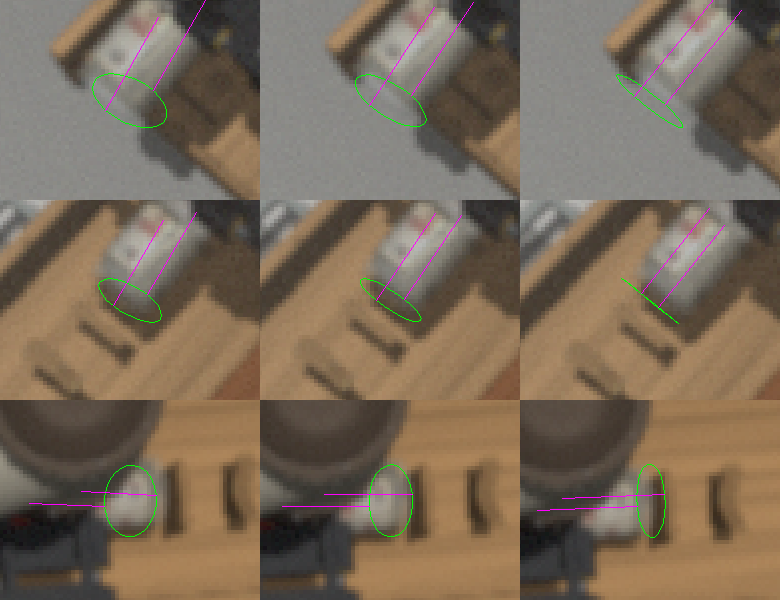

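Overlays: before touch-down (row 1) the 75° model fits. Now (rows 2–3) the body still runs parallel to the 75° lines but lies ~12 mm nearer the cap. So the foot caught the stop's top and the jar slid axially in the grip, which suits the allowed +25 mm. I lower gently in small steps.

Request:
jog_arm(
  motion=[
    {"claw":0.03,"linear":[-0.003,0,0.003],"roll":0},
    {"claw":0.03,"linear":[0,0,0.003],"roll":0},
    {"claw":0.03,"linear":[0,0,0.002],"roll":0},
    {"claw":0.03,"linear":[0,0,0],"roll":0},
  ],
  newtons=30,
)

```text
clock: 14.98
tcp_pos: [0.5827, 0.0104, 0.0658]
eef_rot: [-2.273, 2.163, -0.006]
force: [-1.2, 0.6, 8.7]
gripper_width: 0.0443
```

Request:
jog_arm(
  motion=[
    {"claw":0.03,"linear":[0,0,0.002],"roll":0},
    {"claw":0.03,"linear":[0,0,0.002],"roll":0},
    {"claw":0.03,"linear":[0,0,0],"roll":0},
  ],
)

```text
clock: 15.35
tcp_pos: [0.5854, 0.0113, 0.0645]
eef_rot: [-2.271, 2.157, -0.013]
force: [-1.1, 1.7, 17.0]
gripper_width: 0.0437
```

Run:
```python
from h import *
go();s=sensors.get_obs();F=np.array(s["force"]);T=np.array(s["ft_torque"]);print(F,T)
# line of action points near z: r perp = FxT/|F|^2
print("offset r",(np.cross(F,T)/(F@F)).round(3))
M=R.from_rotvec(s["eef_rot"]).as_matrix();print(M.round(3))
```

```text
t 15.35 tcp [0.5854 0.0113 0.0645] tooly 182.9 tilt z [ 0.012  0.001 -1.   ] w 0.0437 F [-1.1  1.7 17. ] j6 -0.25
[-1.11895956  1.67635228 16.99212228] [0.57685668 0.30895356 0.02034292]
offset r [-0.018  0.034 -0.004]
[[ 0.051 -0.999  0.012]
 [-0.999 -0.051  0.001]
 [-0.001 -0.012 -1.   ]]
```

Contact comes repeatedly at TCP z≈0.066, under the cap. This fits the jar resting on the high saddle with the foot point at z≈0.057 (roof clearance then checks out). My saddle height came from the plates' side faces and was too low. I take off the pressure, release, lift and look.

Request:
jog_arm(
  motion=[
    {"claw":0.03,"linear":[0,0,-0.0035],"roll":0},
    {"claw":0.05,"linear":[0,0,0],"roll":0},
    {"claw":0.06,"linear":[0,0,0],"roll":0},
    {"claw":0.07,"linear":[0,0,0],"roll":0},
    {"claw":0.07,"linear":[0,0,-0.03],"roll":0},
    {"claw":0.07,"linear":[0,0,-0.05],"roll":0},
    {"claw":0.07,"linear":[-0.03,0,-0.05],"roll":0},
    {"claw":0.07,"linear":[-0.06,0,0],"roll":0},
    {"claw":0.07,"linear":[-0.06,0,0],"roll":0},
    {"claw":0.07,"linear":[-0.06,0,0],"roll":0},
  ],
)

```text
clock: 16.6
tcp_pos: [0.5696, 0.2212, 0.1924]
eef_rot: [2.273, -2.167, -0.001]
force: [0.5, -0.3, 0.5]
gripper_width: 0.0699
```

Run:
```python
from h import *
t=snap("top","top6");s=snap("side","side6")
go((.602,.2225,.071))
o=np.zeros((400,800,3),np.uint8)
o[:400,:400]=cv2.resize(t[180:280,310:410],(400,400),interpolation=3);o[:400,400:]=cv2.resize(s[220:320,240:340],(400,400),interpolation=3)
cv2.imwrite("pics/crop8.png",o)
```

```text
t 16.7 tcp [0.5696 0.2247 0.1917] tooly 183.1 tilt z [-0.001  0.    -1.   ] w 0.0701 F [-0.5 -0.7  1. ] j6 -0.59
(0.602, 0.2225, 0.071) shift tool [ 0.0039 -0.0324  0.1207]
```

View pics/crop8.png

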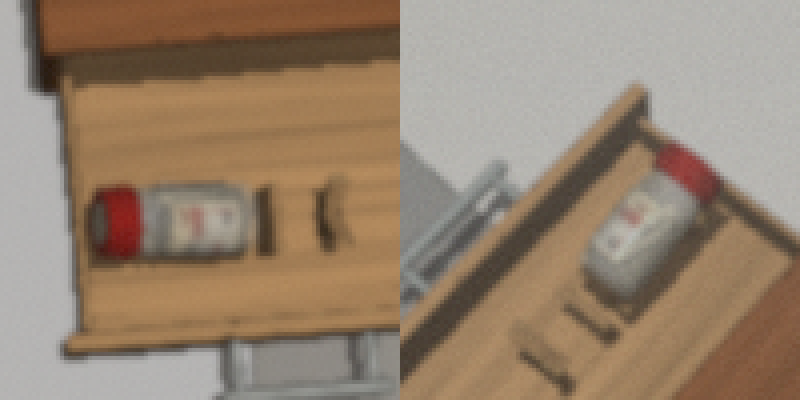

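Run:
```python
from h import *
for u,z in((373.2,.045),(373.2,.057),(373.2,.075),(374.5,.045),(374.5,.06)): print("foot",u,z,plane("top",u,235.5,z).round(4))
for z in(.07,.085,.1): print("capend",plane("top",332,235.5,z).round(4))
# side: foot end mid (605,278), cap end mid (688,165) in crop
S=lambda u,v:(240+(u-400)/4,220+v/4)
print(tri((373.2,235.5),S(604,283)),tri((332,235.5),S(695,160)),tri((344.5,235),S(672,182)))
```

```text
foot 373.2 0.045 [ 0.5853 -0.0797  0.045 ]
foot 373.2 0.057 [ 0.5836 -0.0782  0.057 ]
foot 373.2 0.075 [ 0.581  -0.0759  0.075 ]
foot 374.5 0.045 [ 0.5852 -0.083   0.045 ]
foot 374.5 0.06 [ 0.583  -0.0811  0.06  ]
capend [0.5846 0.0264 0.07  ]
capend [0.5824 0.027  0.085 ]
capend [0.5802 0.0277 0.1   ]
(array([ 0.58674736, -0.07550166,  0.05262606]), np.float64(0.008297626923514915)) (array([0.58186758, 0.02440681, 0.07611929]), np.float64(0.005749494219755391)) (array([ 0.5831456 , -0.0031881 ,  0.08577828]), np.float64(0.0015957135912641857))
```

Red lies on its side in the left cradle, cap left (crop (118,222)), foot at (250,222) next to the stop (265,222). Foot centre is about (0.583,-0.071), roughly 10 mm from the stop, within tolerance. Now green at (0.602,0.2225).

Request:
jog_arm(
  motion=[
    {"claw":0.07,"linear":[0.004,-0.0324,0],"roll":0},
    {"claw":0.07,"linear":[0,0,0.03],"roll":0},
    {"claw":0.07,"linear":[0,0,0.04],"roll":0},
    {"claw":0.07,"linear":[0,0,0.032],"roll":0},
    {"claw":0.07,"linear":[0,0,0.018],"roll":0},
    {"claw":0.03,"linear":[0,0,0],"roll":0},
    {"claw":0.03,"linear":[0,0,0],"roll":0},
    {"claw":0.03,"linear":[0,0,0],"roll":0},
    {"claw":0.03,"linear":[0,0,0],"roll":0},
  ],
  newtons=25,
)

```text
clock: 17.82
tcp_pos: [0.6034, 0.2177, 0.0741]
eef_rot: [-2.273, 2.166, -0.001]
force: [-0.4, -0.2, 3.1]
gripper_width: 0.0405
```

```bash
python3 -c "
from h import *
go((.594,-.282,.192))"
```

```text
t 17.82 tcp [0.6034 0.2177 0.0741] tooly 182.8 tilt z [ 0.002  0.001 -1.   ] w 0.0405 F [-0.4 -0.2  3.1] j6 -0.55
(0.594, -0.282, 0.192) shift tool [ 0.4985  0.0332 -0.1184]
```

Request:
jog_arm(
  motion=[
    {"claw":0.03,"linear":[0,0,-0.01],"roll":0},
    {"claw":0.03,"linear":[0,0,-0.04],"roll":0},
    {"claw":0.03,"linear":[0,0,-0.04],"roll":0},
    {"claw":0.03,"linear":[0,0,-0.04],"roll":0},
    {"claw":0.03,"linear":[0.02,0.003,-0.01],"roll":0},
    {"claw":0.03,"linear":[0.045,0.003,0],"roll":0},
    {"claw":0.03,"linear":[0.045,0.003,0],"roll":0},
    {"claw":0.03,"linear":[0.045,0.003,0],"roll":0},
    {"claw":0.03,"linear":[0.045,0.003,0],"roll":0},
    {"claw":0.03,"linear":[0.045,0.003,0],"roll":0},
  ],
  newtons=30,
)

```text
clock: 19.08
tcp_pos: [0.5951, -0.0305, 0.2118]
eef_rot: [2.272, -2.167, -0.003]
force: [-0.0, -0.0, -1.2]
gripper_width: 0.0403
```

Request:
jog_arm(
  motion=[
    {"claw":0.03,"linear":[0.045,0.003,0],"roll":0},
    {"claw":0.03,"linear":[0.045,0.003,0],"roll":0},
    {"claw":0.03,"linear":[0.045,0.003,0],"roll":0},
    {"claw":0.03,"linear":[0.045,0.003,0],"roll":0},
    {"claw":0.03,"linear":[0.045,0.003,0],"roll":0},
    {"claw":0.03,"linear":[0.0285,0,0],"roll":0},
    {"claw":0.03,"linear":[0,0,0],"roll":0},
  ],
)

```text
clock: 19.95
tcp_pos: [0.592, -0.2844, 0.2111]
eef_rot: [2.269, -2.171, -0.005]
force: [0.2, -0.1, -1.8]
gripper_width: 0.0404
```

```bash
python3 -c "
from h import *
go((.594,-.282,.1055))"
```

```text
t 19.95 tcp [ 0.592  -0.2844  0.2111] tooly 182.5 tilt z [-0.003  0.001 -1.   ] w 0.0404 F [ 0.2 -0.1 -1.8] j6 0.25
(0.594, -0.282, 0.1055) shift tool [-0.0022 -0.0024  0.1056]
```

Request:
jog_arm(
  motion=[
    {"claw":0.03,"linear":[0,-0.002,0.03],"roll":0},
    {"claw":0.03,"linear":[0,0,0.035],"roll":0},
    {"claw":0.03,"linear":[0,0,0.03],"roll":0},
    {"claw":0.03,"linear":[0,0,0.01],"roll":0},
    {"claw":0.03,"linear":[-0.008,0,0],"roll":0},
    {"claw":0.03,"linear":[-0.0085,0,0],"roll":0},
    {"claw":0.03,"linear":[-0.01,0,-0.0022],"roll":0},
    {"claw":0.03,"linear":[-0.0097,0,-0.0013],"roll":0},
    {"claw":0.03,"linear":[-0.01,0,0.0005],"roll":0},
    {"claw":0.03,"linear":[-0.0099,0,0.0013],"roll":0},
  ],
  newtons=10,
)

```text
clock: 21.2
tcp_pos: [0.593, -0.2254, 0.1099]
eef_rot: [-2.274, 2.167, -0.001]
force: [-0.9, -1.8, 0.4]
gripper_width: 0.0412
```

Request:
jog_arm(
  motion=[
    {"claw":0.03,"linear":[-0.0094,0,0.0028],"roll":0},
    {"claw":0.03,"linear":[-0.0093,0,0.004],"roll":0},
    {"claw":0.03,"linear":[-0.0085,0,0.0052],"roll":0},
    {"claw":0.03,"linear":[-0.0079,0,0.0063],"roll":0},
    {"claw":0.03,"linear":[-0.0068,0,0.0073],"roll":0},
    {"claw":0.03,"linear":[-0.006,0,0.008],"roll":0},
    {"claw":0.03,"linear":[0,0,0],"roll":0},
  ],
)

```text
clock: 22.08
tcp_pos: [0.5907, -0.1773, 0.075]
eef_rot: [2.275, -2.166, -0.002]
force: [-0.0, 1.3, 1.1]
gripper_width: 0.0404
```

Request:
jog_arm(
  motion=[
    {"claw":0.03,"linear":[0,0,0],"roll":0},
    {"claw":0.03,"linear":[0,0,0],"roll":0},
    {"claw":0.03,"linear":[0,0,-0.01],"roll":0},
    {"claw":0.03,"linear":[0,0,-0.025],"roll":0},
    {"claw":0.03,"linear":[0,0,-0.015],"roll":0},
    {"claw":0.03,"linear":[0,0,0],"roll":0},
  ],
  newtons=45,
)

```text
clock: 22.82
tcp_pos: [0.5917, -0.1784, 0.1276]
eef_rot: [-2.272, 2.166, -0.004]
force: [-0.7, 0.9, -1.2]
gripper_width: 0.0382
```

Run:
```python
from h import *
t=snap("top","top7");s=snap("side","side7")
go((.5875,-.114,.08))
o=np.zeros((400,800,3),np.uint8)
o[:400,:400]=cv2.resize(t[180:280,370:470],(400,400),interpolation=3);o[:400,400:]=cv2.resize(s[260:360,200:300],(400,400),interpolation=3)
cv2.imwrite("pics/crop9.png",o)
```

```text
t 22.93 tcp [ 0.5903 -0.1781  0.1255] tooly 182.7 tilt z [-0.001  0.001 -1.   ] w 0.0384 F [-0.5  0.5 -1.5] j6 0.08
(0.5875, -0.114, 0.08) shift tool [-0.0641 -0.0003  0.0455]
```

View pics/crop9.png

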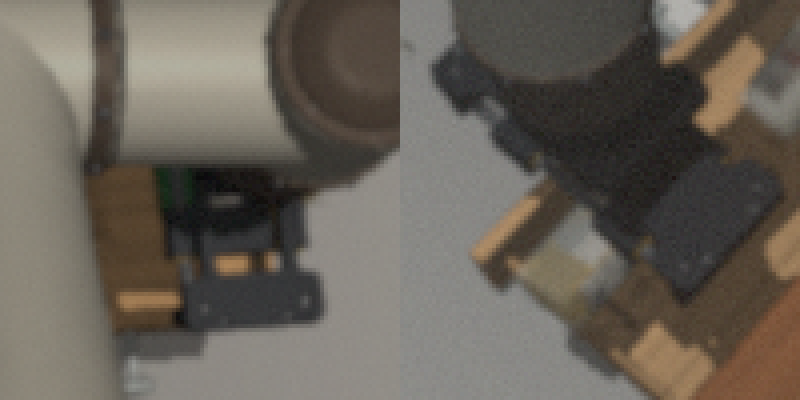

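Green is held on its side, cap left (top crop (172,180), body at side crop (565,270)). I move it over the right cradle and lower gently.

Request:
jog_arm(
  motion=[
    {"claw":0.03,"linear":[-0.02,0,0],"roll":0},
    {"claw":0.03,"linear":[-0.03,0,0],"roll":0},
    {"claw":0.03,"linear":[-0.0165,0,0],"roll":0},
    {"claw":0.03,"linear":[0,0,0.02],"roll":0},
    {"claw":0.03,"linear":[0,0,0.02],"roll":0},
    {"claw":0.03,"linear":[0,0,0.01],"roll":0},
    {"claw":0.03,"linear":[0,0,0.003],"roll":0},
    {"claw":0.03,"linear":[0,0,0],"roll":0},
  ],
  newtons=35,
)

```text
clock: 23.92
tcp_pos: [0.5958, -0.111, 0.0813]
eef_rot: [-2.272, 2.153, -0.024]
force: [-0.2, 2.9, 25.0]
gripper_width: 0.0389
```

Request:
jog_arm(
  motion=[
    {"claw":0.03,"linear":[0,0,0.003],"roll":0},
    {"claw":0.03,"linear":[0,0,0.002],"roll":0},
    {"claw":0.03,"linear":[0,0,0],"roll":0},
  ],
)

```text
clock: 24.3
tcp_pos: [0.5997, -0.1108, 0.0809]
eef_rot: [-2.27, 2.146, -0.037]
force: [0.2, 5.7, 38.3]
gripper_width: 0.039
```

Request:
jog_arm(
  motion=[
    {"claw":0.03,"linear":[0,0,-0.006],"roll":0},
    {"claw":0.03,"linear":[0,0,-0.006],"roll":0},
    {"claw":0.03,"linear":[0,0,0],"roll":0},
  ],
)

```text
clock: 24.68
tcp_pos: [0.5899, -0.1111, 0.0823]
eef_rot: [-2.273, 2.163, -0.007]
force: [0.6, 3.6, 10.8]
gripper_width: 0.0392
```

Run:
```python
from h import *
t=snap("top","top8");s=snap("side","side8");go()
p=np.array(sensors.get_obs()["tcp_pos"])
for P,nm in((np.array([.5903,-.1781,.1442]),"7"),(p+[0,0,.0187],"8")):
  for th in(50,60,70,80,90):
    a=np.radians(th);ax=np.array([-.05*np.sin(a),np.sin(a),np.cos(a)]);n=np.array([-.05*np.cos(a),np.cos(a),-np.sin(a)]);f=P-.0925*ax
    print(nm,th,[proj(k,X).round(1).tolist() for k in("top","side") for X in(f,f-.0215*n,f+.0215*n)])
ref=cv2.imread("pics/top6.png");h=cv2.cvtColor(t,cv2.COLOR_BGR2HSV)
# coarse hue/sat/val strips: top row along jar axis and side line
for v in(236,240): print("top",v,[(u,*map(int,t[v,u]),*map(int,ref[v,u])) for u in range(396,436,3)])
```

```text
t 24.77 tcp [ 0.5899 -0.111   0.0822] tooly 182.8 tilt z [ 0.005 -0.    -1.   ] w 0.0389 F [ 0.2  3.3 11.4] j6 -0.03
7 50 [[443.3, 227.9], [450.6, 226.3], [436.1, 229.3], [237.9, 338.3], [232.4, 340.8], [243.2, 336.0]]
7 60 [[448.4, 226.7], [454.9, 225.1], [442.1, 228.2], [234.0, 339.7], [229.2, 340.9], [238.8, 338.5]]
7 70 [[452.8, 225.5], [458.2, 223.9], [447.6, 227.1], [230.7, 340.1], [226.7, 339.9], [234.6, 340.2]]
7 80 [[456.4, 224.3], [460.5, 222.7], [452.4, 225.9], [228.1, 339.4], [225.0, 337.9], [231.1, 340.9]]
7 90 [[458.9, 223.1], [461.5, 221.5], [456.3, 224.6], [226.3, 337.8], [224.4, 334.8], [228.1, 340.6]]
8 50 [[412.8, 231.4], [419.5, 230.0], [406.2, 232.8], [261.1, 323.8], [256.3, 325.9], [265.7, 321.9]]
8 60 [[417.4, 230.4], [423.3, 228.9], [411.8, 231.8], [257.8, 324.9], [253.7, 325.7], [261.8, 324.1]]
8 70 [[421.4, 229.2], [426.1, 227.7], [416.8, 230.7], [255.0, 325.0], [251.7, 324.6], [258.3, 325.5]]
8 80 [[424.4, 228.1], [427.8, 226.6], [421.1, 229.6], [252.9, 324.2], [250.5, 322.5], [255.2, 325.9]]
8 90 [[426.4, 227.0], [428.4, 225.6], [424.5, 228.4], [251.5, 322
[... 279 characters left out ...]
417, 48, 68, 84, 47, 71, 94), (420, 68, 99, 126, 68, 100, 130), (423, 52, 75, 96, 56, 80, 102), (426, 35, 51, 67, 39, 54, 69), (429, 54, 78, 100, 55, 81, 103), (432, 43, 62, 80, 44, 65, 84), (435, 58, 82, 104, 59, 85, 106)]
top 240 [(396, 29, 27, 26, 76, 111, 142), (399, 20, 18, 16, 85, 127, 163), (402, 34, 35, 34, 87, 128, 166), (405, 42, 43, 43, 87, 127, 166), (408, 53, 52, 50, 87, 128, 167), (411, 60, 73, 87, 86, 126, 164), (414, 84, 124, 159, 83, 124, 161), (417, 70, 102, 133, 53, 79, 100), (420, 75, 111, 143, 63, 94, 122), (423, 78, 116, 150, 80, 117, 154), (426, 80, 116, 152, 71, 105, 135), (429, 83, 123, 160, 84, 124, 162), (432, 49, 72, 93, 48, 73, 94), (435, 52, 74, 96, 51, 75, 96)]
```

Run:
```python
from h import *
o=np.zeros((600,800,3),np.uint8)
def crop(nm,k,P,ths,sz=(50,66)):
  im=cv2.imread(f"pics/{k}{nm}.png");q=cv2.resize(im,None,fx=6,fy=6,interpolation=3);c=None
  for th,col in ths:
    a=np.radians(th);ax=np.array([-.05*np.sin(a),np.sin(a),np.cos(a)]);n=np.array([-.05*np.cos(a),np.cos(a),-np.sin(a)]);f=P-.0925*ax
    x=np.array([1,.05,0]);pts=np.int32([(proj(k,f+.0215*(np.cos(t)*x+np.sin(t)*n))+.5)*6 for t in np.linspace(0,6.28,25)])
    if col: cv2.polylines(q,[pts],True,col,1)
    c=(proj(k,f)*6).astype(int) if c is None else c
  return q[c[1]-150:c[1]+150,c[0]-133:c[0]+133]
A=np.array([.5903,-.1781,.1442]);B=np.array([.5899,-.111,.1009])
g=[(60,(0,255,0)),(80,(255,0,255))];n=[(60,None)]
o[:300,:266]=crop(7,"side",A,n);o[:300,267:533]=crop(7,"side",A,g);o[:300,534:800]=crop(7,"top",A,g)
o[300:,:266]=crop(8,"side",B,n);o[300:,267:533]=crop(8,"side",B,g);o[300:,534:800]=crop(8,"top",B,g)
cv2.imwrite("pics/crop10.png",cv2.convertScaleAbs(o,alpha=1.4))
```

```text
(no output)
```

View pics/crop10.png

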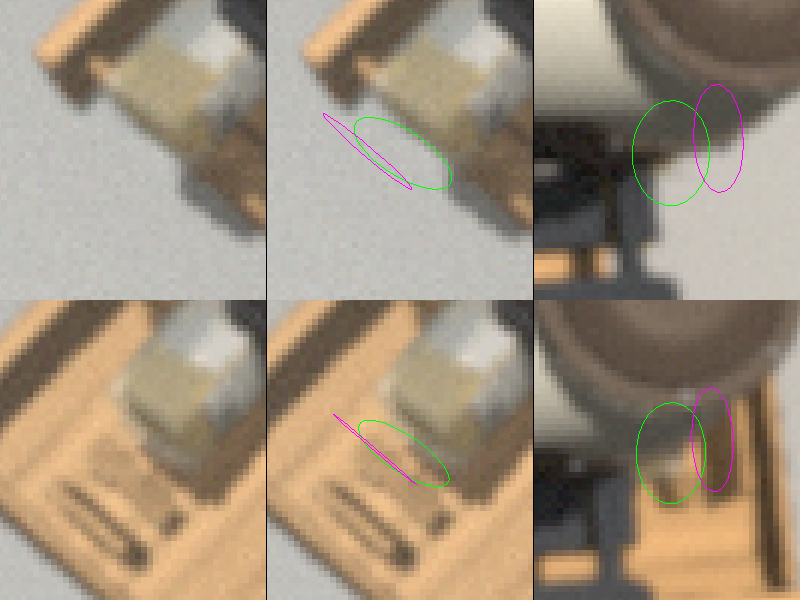

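This last view shows green's foot end about (155,435) in the lower-left panel, left of the low saddle (130,470). The jar is at roughly 60–65° and sits ~10 mm shorter in the grip, so its body rests on the high saddle. I lift, shift right ~14 mm so the foot comes over the low saddle, then lower. With a light grip it can then rotate into the V's.

Request:
jog_arm(
  motion=[
    {"claw":0.03,"linear":[0,0,-0.012],"roll":0},
    {"claw":0.03,"linear":[0.007,0,0],"roll":0},
    {"claw":0.03,"linear":[0.007,0,0],"roll":0},
    {"claw":0.03,"linear":[0,0,0.003],"roll":0},
    {"claw":0.03,"linear":[0,0,0.003],"roll":0},
    {"claw":0.03,"linear":[0,0,0.003],"roll":0},
    {"claw":0.03,"linear":[0,0,0],"roll":0},
  ],
)

```text
clock: 25.65
tcp_pos: [0.5889, -0.1257, 0.083]
eef_rot: [-2.274, 2.167, -0.002]
force: [1.1, -1.8, -0.3]
gripper_width: 0.0385
```

Request:
jog_arm(
  motion=[
    {"claw":0.03,"linear":[0,0,0.003],"roll":0},
    {"claw":0.03,"linear":[0,0,0.002],"roll":0},
    {"claw":0.03,"linear":[0,0,0],"roll":0},
  ],
)

```text
clock: 26.02
tcp_pos: [0.5906, -0.126, 0.0812]
eef_rot: [-2.274, 2.163, -0.008]
force: [-0.3, -0.1, 10.9]
gripper_width: 0.0388
```

```bash
cat > seg.py <<'E'
from h import *
def seg(nm,box=(235,275,300,345)):
    im=cv2.imread(f"pics/side{nm}.png");u0,u1,v0,v1=box;h=cv2.cvtColor(cv2.GaussianBlur(im,(3,3),0),cv2.COLOR_BGR2HSV)[v0:v1,u0:u1].astype(int)
    m=np.where(h[...,2]<55,'#',np.where((h[...,1]<75),'o',np.where(h[...,0]>=18,'y','.')))
    for i in range(0,v1-v0): print(v0+i,''.join(m[i]))
E
python3 - <<'E'
from seg import *
s=sensors.get_obs();F=np.array(s["force"]);T=np.array(s["ft_torque"]);print(F.round(1),T.round(3),"y",T[0]/F[2],"x",-T[1]/F[2])
snap("side","side9");snap("top","top9");go()
seg("9",(235,290,300,345))
E
```

```text
[-0.3 -0.1 10.9] [0.019 0.283 0.005] y 0.0017576536097562258 x -0.025986644818730247
t 26.12 tcp [ 0.5906 -0.126   0.0812] tooly 182.9 tilt z [ 0.006 -0.001 -1.   ] w 0.039 F [-0.2 -0.  12.6] j6 -0.01
300 oooooo........o.oo..o........ooooooooo#############oooo
301 ooooo........ooooo..........oooooooooo#############oooo
302 oooo........oo.ooo.........oooooooooo##############oo##
303 ooo.........ooo...........ooooooooo################oo##
304 oo..........o............oooooooooo##############oooo#o
305 o..........oo...........ooooooooooo##############oooooo
306 ..........ooo..........ooooooooooooo#############oooooo
307 ........oooo...........ooooooooooooo##############ooooo
308 ........oo.............oooooooooooooo#############ooo##
309 ......ooo.............oooooooooooooooo#####ooo..##ooo##
310 .....oooo.............ooooooooooooooooo####oooooooooooo
311 ......o..............oooooooooooooooooo###ooooooooooooo
312 ...o.oo.............oooooooooooooooooooo###yooooooooooo
313 .oo..oo............oooooooooooooooooooooo##yooooooooooo
314 ooo.oo............oooooooooooooooooooooooo#o.ooooo##ooo
[... 1100 characters left out ...]
........................................
334 .......................................................
335 oo.....................................................
336 ooo....................................................
337 oooo...................................................
338 ooooo..................................................
339 oooooo.................................................
340 ooooooo................................................
341 oooooooo...............................................
342 oooooooooo.............................................
343 ooooooooooo............................................
344 oooooooooooo...........................................
```

Run:
```python
from h import *
def corners(P,L,th,r=.0215):
    a=np.radians(th);ax=np.array([-.05*np.sin(a),np.sin(a),np.cos(a)]);n=np.array([-.05*np.cos(a),np.cos(a),-np.sin(a)]);f=P-L*ax;x=np.array([1,.05,0])
    c=np.array([proj("side",f+r*(np.cos(t)*x+np.sin(t)*n)) for t in np.linspace(0,6.28,40)])
    d=proj("side",f+.06*ax)-proj("side",f)
    return "ctr",proj("side",f).round(1),"left",c[c[:,0].argmin()].round(1),"bot",c[c[:,1].argmax()].round(1),"slope",round(d[0]/-d[1],2)
P=np.array([.5906,-.126,.0999])
for L in(.0925,.08):
  for th in(60,70,80,90,100): print(L,th,*corners(P,L,th))
for z in(.05,.06,.07,.08,.09): print(z,plane("side",256,326,z).round(3))
```

```text
0.0925 60 ctr [253.5 329.6] left [245.9 325.4] bot [259.2 335.2] slope 0.67
0.0925 70 ctr [250.7 329.8] left [243.4 324.9] bot [257.2 335.5] slope 0.76
0.0925 80 ctr [248.5 329.1] left [241.5 323.2] bot [255.5 335. ] slope 0.85
0.0925 90 ctr [247.  327.3] left [240.3 321.1] bot [253.5 333.8] slope 0.95
0.0925 100 ctr [246.4 324.7] left [239.7 318.6] bot [251.9 331.8] slope 1.07
0.08 60 ctr [256.3 325.4] left [248.7 321.2] bot [262.  331.1] slope 0.67
0.08 70 ctr [253.9 325.6] left [246.6 320.6] bot [260.4 331.2] slope 0.76
0.08 80 ctr [252.  324.9] left [245.1 319. ] bot [259.  330.8] slope 0.85
0.08 90 ctr [250.8 323.4] left [244.1 317.1] bot [257.3 329.8] slope 0.95
0.08 100 ctr [250.4 321. ] left [243.7 315. ] bot [255.8 328.1] slope 1.07
0.05 [ 0.591 -0.195  0.05 ]
0.06 [ 0.595 -0.197  0.06 ]
0.07 [ 0.598 -0.198  0.07 ]
0.08 [ 0.601 -0.199  0.08 ]
0.09 [ 0.605 -0.201  0.09 ]
```

Segmented outline: foot centre about (0.594,-0.196,0.058), already at seated height on the low saddle. Only the cap end is ~20 mm high (tilt ~60°). I use a light grip and swing the cap end down.

Request:
jog_arm(
  motion=[
    {"claw":0.03,"linear":[0,0,0],"roll":0},
    {"claw":0.03,"linear":[-0.001,0,0.003],"roll":0},
    {"claw":0.03,"linear":[-0.002,0,0.003],"roll":0},
    {"claw":0.03,"linear":[-0.002,0,0.003],"roll":0},
    {"claw":0.03,"linear":[0,0,0],"roll":0},
  ],
  newtons=6,
)

```text
clock: 26.75
tcp_pos: [0.5911, -0.1207, 0.0717]
eef_rot: [-2.273, 2.162, -0.009]
force: [2.2, -1.1, 7.3]
gripper_width: 0.0418
```

Run:
```python
from seg import *
snap("side","side10");snap("top","top10");go()
seg("10",(240,285,305,338))
```

```text
t 26.85 tcp [ 0.5911 -0.1208  0.0717] tooly 182.9 tilt z [ 0.007 -0.001 -1.   ] w 0.0421 F [1.2 0.1 8.1] j6 -0.02
305 ....oo.............oooooooooooooo############
306 ....oo............ooooooooooooooo############
307 .....oo...........oooooooooooooooo###########
308 .o...o...........ooooooooooooooooo###########
309 oo..............ooooooooooooooooooo#######ooo
310 .oo............oooooooooooooooooooo#####oooyo
311 ..o...........oooooooooooooooooooooo####ooyoo
312 oo...........oooooooooooooooooooooooo###oyyoo
313 oo..........oooooooooooooooooooooooooo##.yooo
314 ...........ooooooooooooooooooooooooooooo...oo
315 ..........ooooooooooooooooooooooooooooo.....o
316 ..........ooooooooooooooyooooooooooooo.......
317 ..........ooooooooooooooooooooooooooo........
318 ..........ooooooooooooyyyooooooooooo.........
319 ..........oooyooooooooyyyoooooooooo..........
320 ...........oyyyoooooooyyoooooooooo...........
321 ...........ooyyyyoooooyyooooooooo............
322 ............oooyyyooooyyoooooooo.............
323 ............ooooyyyyyyyyyoooooo..............
324 ............oooooyyyyyyyyyoooo...............
325 .............oooooyyyyyyyyooo................
326 ..............ooooooyyyyyooo.................
327 ...............ooooooyyyooo..................
328 ................ooooooooo....................
329 ..................ooooooo....................
330 ...................ooooo.....................
331 .....................oo......................
332 .............................................
333 .............................................
334 .............................................
335 .............................................
336 .............................................
337 .............................................
```

Request:
jog_arm(
  motion=[
    {"claw":0.03,"linear":[-0.001,0.001,0.002],"roll":0},
    {"claw":0.03,"linear":[-0.001,0,0.003],"roll":0},
    {"claw":0.03,"linear":[0,0,0],"roll":0},
  ],
  newtons=3,
)

```text
clock: 27.22
tcp_pos: [0.587, -0.1186, 0.0638]
eef_rot: [2.274, -2.167, -0.0]
force: [1.4, 0.9, 4.2]
gripper_width: 0.0412
```

Run:
```python
from seg import *
snap("side","side11");snap("top","top11");go()
s=sensors.get_obs();F=np.array(s["force"]);T=np.array(s["ft_torque"]);print(F.round(1),T.round(3))
for uv in((256,323.5),(256,326)):
  for z in(.05,.06,.07): print(uv,plane("side",*uv,z).round(3))
seg("11",(240,285,305,338))
```

```text
t 27.32 tcp [ 0.587  -0.1186  0.0638] tooly 182.8 tilt z [-0.  0. -1.] w 0.0414 F [0.8 0.7 3.3] j6 -0.02
[0.8 0.7 3.3] [ 0.164 -0.348  0.042]
(256, 323.5) [ 0.587 -0.191  0.05 ]
(256, 323.5) [ 0.59  -0.192  0.06 ]
(256, 323.5) [ 0.593 -0.194  0.07 ]
(256, 326) [ 0.591 -0.195  0.05 ]
(256, 326) [ 0.595 -0.197  0.06 ]
(256, 326) [ 0.598 -0.198  0.07 ]
305 ..ooooo..........oooooooooooooooo############
306 ....oo..........ooooooooooooooooo############
307 ...oo..........oooooooooooooooooo############
308 o.............oooooooooooooooooooo##########o
309 .o...........ooooooooooooooooooooo#######ooyy
310 oo..........ooooooooooooooooooooooo#####ooooo
311 o..........oooooooooooooooooooooooooo###ooooo
312 ..........oooooooooooooooooooooooooooo#ooyooo
313 .........ooooooooooooooooooooooooooooooo.yooo
314 .........ooooooooooooooooooooooooooooo...y.oo
315 ........oooooooooooooooyyooooooooooo........o
316 ........ooooooooooooooooooooooooooo..........
317 ........ooooooooooooooooooooooooooo..........
318 .........ooooooooooooooooooooooooo...........
319 ..........oyyoooooooooooooooooooo...........
[... 201 characters left out ...]

324 ............ooooyyyyyyyyooo..................
325 ............ooooooyyyyyyo....................
326 .............oooooooyyyoo....................
327 ...............ooooooooo.....................
328 ................ooooooo......................
329 .................ooooo.......................
330 ...................oo........................
331 .............................................
332 .............................................
333 .............................................
334 .............................................
335 .............................................
336 .............................................
337 .............................................
```

The force is down and the cap end is nearly at seat height. Release and retreat towards the front, clear of the drawer.

Request:
jog_arm(
  motion=[
    {"claw":0.045,"linear":[0,0,-0.001],"roll":0},
    {"claw":0.055,"linear":[0,0,0],"roll":0},
    {"claw":0.065,"linear":[0,0,0],"roll":0},
    {"claw":0.065,"linear":[0,0,-0.03],"roll":0},
    {"claw":0.065,"linear":[0,0,-0.05],"roll":0},
    {"claw":0.065,"linear":[0,0,-0.05],"roll":0},
    {"claw":0.03,"linear":[-0.06,0.01,0],"roll":0},
    {"claw":0.03,"linear":[-0.06,0.01,0],"roll":0},
    {"claw":0.0,"linear":[-0.06,0.01,0],"roll":0},
    {"claw":0.0,"linear":[-0.06,0.01,0],"roll":0},
  ],
)

```text
clock: 28.58
tcp_pos: [0.5345, 0.1205, 0.1948]
eef_rot: [2.273, -2.168, -0.001]
force: [0.6, 0.1, 0.1]
gripper_width: 0.0332
```

Request:
jog_arm(
  motion=[
    {"claw":0.0,"linear":[-0.05,0.01,0],"roll":0},
    {"claw":0.0,"linear":[0,0,0],"roll":0},
  ],
)

```text
clock: 28.82
tcp_pos: [0.522, 0.1713, 0.1946]
eef_rot: [2.279, -2.162, -0.001]
force: [0.6, -0.2, 0.1]
gripper_width: 0.0129
```

```bash
cat >> seg.py <<'E'
def caps(n,nm,roi=None):
    im=cv2.imread(f"pics/{n}{nm}.png");h=cv2.cvtColor(im,cv2.COLOR_BGR2HSV);out={}
    for k,m in(("red",((h[...,0]<8)|(h[...,0]>170))&(h[...,1]>130)&(h[...,2]>50)),("green",(h[...,0]>35)&(h[...,0]<85)&(h[...,1]>60)&(h[...,2]>30))):
        c,l,st,ce=cv2.connectedComponentsWithStats(m.astype(np.uint8))
        out[k]=[(ce[i].round(1).tolist(),st[i,:5].tolist()) for i in range(1,c) if st[i,4]>30]
    return out
E
python3 - <<'E'
from seg import *
snap("side","side12");snap("top","top12");go()
for n in("top","side"): print(n,caps(n,12))
seg("12",(235,310,275,338))
im=cv2.imread("pics/top12.png");h=cv2.cvtColor(cv2.GaussianBlur(im,(3,3),0),cv2.COLOR_BGR2HSV)[212:256,325:445].astype(int)
m=np.where(h[...,2]<55,'#',np.where((h[...,0]>30)&(h[...,0]<90)&(h[...,1]>55),'G',np.where((h[...,1]>140)&((h[...,0]<7)|(h[...,0]>170)),'R',np.where((h[...,1]<75),'o',np.where(h[...,0]>=18,'y','.')))))
for i,r in enumerate(m): print(212+i,''.join(r))
E
```

```text
t 28.93 tcp [0.5226 0.1687 0.1946] tooly 182.8 tilt z [-0.001 -0.001 -1.   ] w 0.0055 F [ 0.4 -0.7 -0.7] j6 -0.56
top {'red': [([340.0, 236.2], [334, 228, 11, 18, 148]), ([543.9, 352.2], [534, 341, 23, 22, 365])], 'green': [([522.0, 193.4], [504, 184, 39, 21, 493]), ([527.4, 206.7], [518, 204, 20, 6, 75]), ([396.4, 232.0], [391, 225, 11, 15, 128])]}
side {'red': [([144.7, 13.3], [140, 7, 11, 16, 67]), ([310.7, 261.7], [304, 257, 13, 11, 72]), ([80.6, 320.7], [68, 311, 24, 22, 329])], 'green': [([273.4, 302.4], [266, 296, 16, 14, 110]), ([192.4, 448.9], [172, 424, 41, 52, 815]), ([178.6, 439.0], [169, 428, 19, 23, 123])]}
275 ooooooooooooooooooooooooooooo......ooooooo............ooooooooooooooooooooo
276 oooooooooooooooooooooooooooo......ooooooo.............ooooooooooooooooooooo
277 ooooooooooooooooooooooooooo.......ooooo..............oooooooooooooooooooooo
278 oooooooooooooooooooooooooo......ooooooo.............ooooooooooooooooooooooo
279 ooooooooooooooooooooooooo......ooooooo..............ooooooooooooooooooooooo
280 oooooooooooooooooooooooo.......oooooo..............oooooooooooooooo
[... 9368 characters left out ...]
.....................................................................oooooo
251 ooooo.............................................................................................................oooooo
252 ooooo.............................................................................................................oooooo
253 ooooo.............................................................................................................oooooo
254 ooooo.............................................................................................................oooooo
255 ooooo...................................................................................................................
```

Run:
```python
from h import *
pr=tri((340,236.2),(310.7,261.7));pg=tri((396.4,232),(273.4,302.4));print("caps",pr,pg)
for nm,u,v in(("red cap L",334,236),("red foot R",374.5,235.5),("green cap L",387.5,232),("green foot R",429,231)):
    print(nm,[plane("top",u,v,z).round(4)[:2].tolist() for z in(.05,.065,.08)])
# foot centre from side outlines: green left(245,326) bottom(258,337.5)
for nm,a,b in(("green foot",(428,231.5),(251,331.5)),):
    print(nm,tri(a,b))
```

```text
caps (array([0.58070609, 0.00851143, 0.08660172]), np.float64(0.00272885216753797)) (array([ 0.58822173, -0.13167357,  0.08131401]), np.float64(0.003379549855060597))
red cap L [[0.5861, 0.0205], [0.5839, 0.0212], [0.5817, 0.0219]]
red foot R [[0.5845, -0.0824], [0.5823, -0.0805], [0.5802, -0.0785]]
green cap L [[0.5925, -0.1158], [0.5903, -0.1135], [0.588, -0.1112]]
green foot R [[0.5922, -0.2214], [0.5899, -0.2179], [0.5877, -0.2143]]
green foot (array([ 0.59194987, -0.2156603 ,  0.05373074]), np.float64(0.00547041874813427))
```

The caps measure 140 mm apart in y against a pitch of 130 mm: green is at its stop and red ~10 mm short of it, both well inside −12…+25 mm. Cap heights (0.087, 0.081) are consistent with 75°. To shut, I first turn the gripper 90° so its 190 mm body clears the chest, then push the bar from the front.

Request:
jog_arm(
  motion=[
    {"claw":0.0,"linear":[0,0,0],"roll":0.1745},
    {"claw":0.0,"linear":[0,0,0],"roll":0.1745},
    {"claw":0.0,"linear":[0,0,0],"roll":0.1745},
    {"claw":0.0,"linear":[0,0,0],"roll":0.1745},
    {"claw":0.0,"linear":[0,0,0],"roll":0.1745},
    {"claw":0.0,"linear":[0,0,0],"roll":0.1745},
    {"claw":0.0,"linear":[0,0,0],"roll":0.1745},
    {"claw":0.0,"linear":[0,0,0],"roll":0.1745},
    {"claw":0.0,"linear":[0,0,0],"roll":0.1745},
  ],
  newtons=20,
)

```text
clock: 30.05
tcp_pos: [0.5232, 0.1667, 0.1947]
eef_rot: [0.063, -3.14, 0.001]
force: [-0.3, 0.1, 0.7]
gripper_width: 0.0006
```

Request:
jog_arm(
  motion=[
    {"claw":0.0,"linear":[0.0232,-0.0543,0],"roll":0},
    {"claw":0.0,"linear":[0.0232,-0.0543,0],"roll":0},
    {"claw":0.0,"linear":[0.0232,-0.0543,0],"roll":0},
    {"claw":0.0,"linear":[0.0232,-0.0543,0],"roll":0},
    {"claw":0.0,"linear":[0.0232,-0.0543,0],"roll":0},
    {"claw":0.0,"linear":[0,0,0],"roll":0},
  ],
)

```text
clock: 30.8
tcp_pos: [0.4179, -0.1122, 0.1948]
eef_rot: [0.063, -3.14, 0.0]
force: [0.0, 0.6, -0.9]
gripper_width: 0.0003
```

```bash
python3 -c "
from h import *
go((.425,-.108,.03))"
```

```text
t 30.8 tcp [ 0.4179 -0.1122  0.1948] tooly 92.3 tilt z [-0.001 -0.    -1.   ] w 0.0003 F [ 0.   0.6 -0.9] j6 -1.65
(0.425, -0.108, 0.03) shift tool [-0.0074  0.0039  0.1648]
```

Request:
jog_arm(
  motion=[
    {"claw":0.0,"linear":[0,0.004,0.05],"roll":0},
    {"claw":0.0,"linear":[0,0,0.05],"roll":0},
    {"claw":0.0,"linear":[0,0,0.04],"roll":0},
    {"claw":0.0,"linear":[0,0,0.025],"roll":0},
    {"claw":0.0,"linear":[-0.015,0,0],"roll":0},
    {"claw":0.0,"linear":[-0.013,0,0],"roll":0},
    {"claw":0.0,"linear":[-0.003,0,0],"roll":0},
    {"claw":0.0,"linear":[-0.003,0,0],"roll":0},
    {"claw":0.0,"linear":[-0.003,0,0],"roll":0},
    {"claw":0.0,"linear":[-0.003,0,0],"roll":0},
  ],
)

```text
clock: 32.05
tcp_pos: [0.4592, -0.1025, 0.03]
eef_rot: [0.075, -3.139, -0.0]
force: [-2.2, -0.2, 0.9]
gripper_width: 0.0007
```

Request:
jog_arm(
  motion=[
    {"claw":0.0,"linear":[-0.003,0,0],"roll":0},
    {"claw":0.0,"linear":[-0.004,0,0],"roll":0},
    {"claw":0.0,"linear":[-0.005,0,0],"roll":0},
    {"claw":0.0,"linear":[-0.006,0,0],"roll":0},
    {"claw":0.0,"linear":[-0.007,0,0],"roll":0},
    {"claw":0.0,"linear":[-0.007,0,0],"roll":0},
    {"claw":0.0,"linear":[-0.007,0,0],"roll":0},
    {"claw":0.0,"linear":[-0.007,0,0],"roll":0},
    {"claw":0.0,"linear":[-0.007,0,0],"roll":0},
    {"claw":0.0,"linear":[-0.007,0,0],"roll":0},
  ],
)

```text
clock: 33.3
tcp_pos: [0.5205, -0.0994, 0.0299]
eef_rot: [0.076, -3.141, -0.0]
force: [-1.4, 1.3, 1.2]
gripper_width: 0.0002
```

Request:
jog_arm(
  motion=[
    {"claw":0.0,"linear":[-0.007,0,0],"roll":0},
    {"claw":0.0,"linear":[-0.007,0,0],"roll":0},
    {"claw":0.0,"linear":[-0.007,0,0],"roll":0},
    {"claw":0.0,"linear":[-0.007,0,0],"roll":0},
    {"claw":0.0,"linear":[-0.007,0,0],"roll":0},
    {"claw":0.0,"linear":[-0.007,0,0],"roll":0},
    {"claw":0.0,"linear":[-0.007,0,0],"roll":0},
    {"claw":0.0,"linear":[-0.007,0,0],"roll":0},
    {"claw":0.0,"linear":[-0.007,0,0],"roll":0},
    {"claw":0.0,"linear":[-0.007,0,0],"roll":0},
  ],
)

```text
clock: 34.55
tcp_pos: [0.5904, -0.0961, 0.0299]
eef_rot: [0.076, -3.141, -0.0]
force: [-1.0, 0.6, -1.0]
gripper_width: 0.0004
```

Request:
jog_arm(
  motion=[
    {"claw":0.0,"linear":[-0.007,0,0],"roll":0},
    {"claw":0.0,"linear":[-0.006,0,0],"roll":0},
    {"claw":0.0,"linear":[-0.005,0,0],"roll":0},
    {"claw":0.0,"linear":[-0.004,0,0],"roll":0},
    {"claw":0.0,"linear":[-0.003,0,0],"roll":0},
    {"claw":0.0,"linear":[-0.003,0,0],"roll":0},
    {"claw":0.0,"linear":[-0.002,0,0],"roll":0},
    {"claw":0.0,"linear":[0,0,0],"roll":0},
  ],
)

```text
clock: 35.55
tcp_pos: [0.6203, -0.0947, 0.03]
eef_rot: [-0.076, 3.14, -0.0]
force: [-0.3, -0.1, -0.6]
gripper_width: 0.0004
```

Request:
jog_arm(
  motion=[
    {"claw":0.0,"linear":[-0.002,0,0],"roll":0},
    {"claw":0.0,"linear":[-0.002,0,0],"roll":0},
    {"claw":0.0,"linear":[-0.002,0,0],"roll":0},
    {"claw":0.0,"linear":[-0.002,0,0],"roll":0},
    {"claw":0.0,"linear":[0,0,0],"roll":0},
  ],
)

```text
clock: 36.17
tcp_pos: [0.6242, -0.0946, 0.0298]
eef_rot: [0.075, -3.132, 0.0]
force: [-10.2, 1.7, 5.9]
gripper_width: 0.0004
```

A hard stop at TCP x 0.624, as expected for shut (~0.627). Back off, rise, and check numerically.

Request:
jog_arm(
  motion=[
    {"claw":0.0,"linear":[0.01,0,0],"roll":0},
    {"claw":0.0,"linear":[0.03,0,0],"roll":0},
    {"claw":0.0,"linear":[0.05,0,0],"roll":0},
    {"claw":0.0,"linear":[0.05,0,0],"roll":0},
    {"claw":0.0,"linear":[0.01,0,-0.05],"roll":0},
    {"claw":0.0,"linear":[0,0,-0.05],"roll":0},
    {"claw":0.0,"linear":[0,-0.03,-0.05],"roll":0},
    {"claw":0.0,"linear":[0,-0.06,0],"roll":0},
    {"claw":0.0,"linear":[0,-0.06,0],"roll":0},
    {"claw":0.0,"linear":[0,0,0],"roll":0},
  ],
)

```text
clock: 37.42
tcp_pos: [0.4859, -0.2549, 0.1802]
eef_rot: [-0.067, 3.138, -0.002]
force: [0.2, 0.1, -0.3]
gripper_width: 0.0003
```

Run:
```python
from seg import *
t=snap("top","top13");s=snap("side","side13");go()
o=cv2.imread("pics/top0.png");g=cv2.cvtColor
# handle/panel: columns through handle in the top view
for u in(345,370,385): print(u,[(v,*map(int,t[v,u])) for v in range(184,216,2)])
print("expected rows: bar shut",proj("top",(.641,-.1,.042)).round(1),"panel top face shut",proj("top",(.676,-.1,.067)).round(1),proj("top",(.688,-.1,.067)).round(1),"roof front",proj("top",(.687,-.1,.124)).round(1))
# white jar, soap unmoved
for nm,(u,v,w,h) in dict(white=(192,262,36,36),soap=(145,180,55,50)).items():
    d=cv2.absdiff(t[v:v+h,u:u+w],o[v:v+h,u:u+w]);print(nm,"mean diff",d.mean().round(1),"max",d.max(), "shift",cv2.phaseCorrelate(np.float32(g(o[v:v+h,u:u+w],6)),np.float32(g(t[v:v+h,u:u+w],6)))[0])
print(caps("top",13)["red"],caps("side",13))
```

```text
t 37.52 tcp [ 0.4855 -0.252   0.1799] tooly 92.7 tilt z [ 0.001 -0.    -1.   ] w 0.0005 F [-0.2  1.1  0.3] j6 -1.34
345 [(184, 51, 81, 128), (186, 47, 78, 123), (188, 44, 79, 123), (190, 45, 73, 114), (192, 39, 59, 81), (194, 46, 65, 84), (196, 50, 72, 91), (198, 79, 117, 151), (200, 74, 110, 144), (202, 35, 52, 68), (204, 41, 50, 58), (206, 139, 140, 142), (208, 173, 175, 175), (210, 171, 173, 174), (212, 172, 173, 174), (214, 173, 173, 175)]
370 [(184, 51, 81, 125), (186, 48, 81, 129), (188, 47, 75, 117), (190, 43, 60, 82), (192, 43, 63, 83), (194, 49, 71, 93), (196, 80, 118, 153), (198, 79, 115, 149), (200, 36, 52, 68), (202, 38, 46, 56), (204, 105, 109, 111), (206, 126, 129, 132), (208, 132, 135, 138), (210, 127, 129, 132), (212, 118, 121, 122), (214, 137, 142, 141)]
385 [(184, 51, 82, 127), (186, 49, 80, 127), (188, 39, 61, 92), (190, 44, 60, 79), (192, 44, 65, 82), (194, 71, 104, 135), (196, 84, 124, 160), (198, 55, 83, 107), (200, 30, 43, 52), (202, 71, 76, 80), (204, 124, 129, 133), (206, 127, 133, 138), (208, 125, 132, 135), (210, 117, 124, 127), (212, 84, 89, 89), (214, 49, 52, 56)]
expected rows: bar shut [380. 214.] panel top face shut [380.6 198.6] [380.4 193.9] roof front [383.6 189. ]
white mean diff 5.1 max 10 shift (-0.2292716930913521, 0.02158988652460536)
soap mean diff 4.4 max 13 shift (0.07048429463283767, -0.06994668374965585)
[([543.9, 352.3], [534, 342, 23, 22, 359])] {'red': [([80.6, 320.7], [68, 311, 24, 22, 331])], 'green': [([192.3, 448.9], [173, 424, 41, 52, 819]), ([178.6, 439.0], [169, 428, 19, 23, 121])]}
```

The panel's top-front edge is at row ≈198, i.e. x≈0.678 against 0.6795 expected when shut. The white jar and the bottle haven't moved (<0.3 px), and the arm is clear of everything. Handing in.

```bash
python3 -c "
from h import *
sign_off()"
```

```text
the job is handed in; nothing more can be done
```

I handed the job in at about 37.5 s, with both jars laid in their cradles and the drawer shut. No verdict was reported.

**What I did**
- I pulled the drawer out to its end stop by the handle.
- I gripped each jar by its cap and tipped it over the drawer's right wall with a light grip. I then laid red in the left cradle and green in the right one.
- I turned the gripper 90° so its body cleared the chest, then pushed the drawer shut against its stop.

**Last checks**
- **Jars, with the drawer still open:** both lay cap left in their saddles. Green's foot was at about its stop and red's roughly 10 mm short of it; the allowed range is −12 to +25 mm.
- **Drawer:** it stopped hard at a push of 10 N. The panel edge measured about 0.678 m against 0.6795 m expected, well inside the 12 mm tolerance.
- **White jar and washing-up bottle:** neither moved (less than 0.3 px).

**Failed or disagreed**
- My first estimate of the saddle height was about 15 mm too low. The early contact from it pushed red up to about 14 mm along in the grip, with a 34 N wrist reading.
- Green first came down on the saddles at about 60° tilt, with a 38 N wrist reading. I shifted it right and let it rotate down under a light grip.
- The two cap heights differed by 5 mm (87 and 81 mm), which I took as measurement noise.
- Once the drawer was shut, the roof hid the jars, so I could not check them again.

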